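# Change a dial feeder over from steel bushes to brass nuts

## Task

Change the dial feeder over to brass nuts: first switch its isolator off, then turn the dial by its crank peg so that each pocket still holding a steel bush comes over the drop hole and tip the bush out into the blue catch box with the flap lever, and put every brass nut from the bench down into a pocket of the dial. When all that is done and the flap has sprung shut, switch the isolator on again; do not turn the dial while the isolator is on, and do not disturb the pliers, the hex key set or the small carton.

Things in the scene. Friction and masses are not known exactly. Their poses are not given: they have to be found in the camera images.
- isolator (a joint): red bar handle of the feeder's rotary isolator: 0 = ON (as found, the bar in line with the machine's y), pi/2 = OFF (the bar across it); turning anticlockwise seen from above raises the value. It snaps over centre: from halfway on, its spring (at most about 0.12 N m) carries it to the nearer end stop and holds it there.
- isolator_handle (a point): middle of the isolator's red bar handle, face up on a yellow plate on the grey switch housing (86 x 84 mm, top at z = 0.068). The bar is 60 mm long along this point's x, 13 mm wide along its y and 24 mm high (12 mm above and below this point); it turns about the vertical through this point. The base of the handle is a disc, radius 19 mm, just under the bar.
- dial: the white dosing dial; origin on its vertical axis at the deck's upper face, x axis towards pocket0, z up. It turns either way without stops; held only by friction (about 0.1 N m), it stays where it is left.
- deck_centre (a point): centre of the fixed round aluminium deck (radius 102 mm), at its upper face (z = 0.115), on the dial's vertical axis. The white dial, radius 95 mm, turns on it; its upper face is 16.5 mm above the deck, its hub cap (radius 20 mm) 8 mm higher. Machine frame: y points from the axis to the drop hole (66 mm), tipping lever (151 mm) and isolator (258 mm).
- pocket0 (a point): centre of one of the dial's six equal through pockets, at the deck's upper face which forms its floor; turns with the dial. The pockets are round, 46 mm in diameter, 16.5 mm deep, every 60 degrees on a circle of 66 mm radius about the dial's axis.
- crank_peg (a point): top end of the dial's black crank peg: upright, 15 mm in diameter, 48 mm high above the dial's upper face, on a circle of 72 mm radius, 30 degrees anticlockwise of pocket0, half-way to the next pocket. Pinch it from above and lead it round the dial's axis; it may turn between the fingers.
- drop_hole (a point): centre of the drop hole, a 62 mm wide notch in the deck 66 mm from the dial's axis, at the height of the deck's upper face. The steel flap closes it flush, so that parts slide over it. A part falls when its pocket stands over the hole (pocket centre within 8 mm) and the flap is tipped.
- flap (a joint): angle of the flap: 0 shut, 1.25 fully tipped. A spring (about 3 N at the knob when fully tipped) shuts it when the lever is let go. From about 1.0 on, a part on it slides off into the catch box.
- flap_knob (a point): centre of the black ball knob, 24 mm in diameter, on the 80 mm tipping lever. Lever and flap turn as one about a horizontal shaft along the machine's y (deck_centre frame) at x = -0.033, z = -0.004; the knob is at y = 0.151. Shut, the lever leans 36 degrees from upright to the machine's -x; to tip, swing the knob over the top to 36 degrees on the +x side, 94 mm along x.
- catch_box (a point): centre of the inner floor of the blue open catch box under the flap; inside it measures 112 mm along this frame's x and 68 mm along its y, the rim is 39 mm above this point. It is screwed to the machine.
- bush0: steel bush of the old run: plain bright cylinder with a bore, 30 mm in diameter and 30 mm high, 110 g; origin at its centre. At the start it stands in one of the dial's pockets (or is absent).
- bush1: steel bush of the old run: plain bright cylinder with a bore, 30 mm in diameter and 30 mm high, 110 g; origin at its centre. At the start it stands in one of the dial's pockets (or is absent).
- bush2: steel bush of the old run: plain bright cylinder with a bore, 30 mm in diameter and 30 mm high, 110 g; origin at its centre. At the start it stands in one of the dial's pockets (or is absent).
- bush3: steel bush of the old run: plain bright cylinder with a bore, 30 mm in diameter and 30 mm high, 110 g; origin at its centre. At the start it stands in one of the dial's pockets (or is absent).
- bush4: steel bush of the old run: plain bright cylinder with a bore, 30 mm in diameter and 30 mm high, 110 g; origin at its centre. At the start it stands in one of the dial's pockets (or is absent).
- nut0: brass hexagon nut of the new run: 30 mm across flats (34.6 mm across corners), 28 mm high, about 120 g; origin at its centre, z along its bore; its flats face 30, 90 and 150 degrees from its x axis. At the start it stands on the bench (or is absent).
- nut1: brass hexagon nut of the new run: 30 mm across flats (34.6 mm across corners), 28 mm high, about 120 g; origin at its centre, z along its bore; its flats face 30, 90 and 150 degrees from its x axis. At the start it stands on the bench (or is absent).
- nut2: brass hexagon nut of the new run: 30 mm across flats (34.6 mm across corners), 28 mm high, about 120 g; origin at its centre, z along its bore; its flats face 30, 90 and 150 degrees from its x axis. At the start it stands on the bench (or is absent).
- pliers: red-handled pliers, 46 x 156 x 14 mm, lying on the bench; leave alone. Origin under the middle.
- hex_key_set: red folding hex key set, 30 x 95 x 19 mm, lying on the bench; leave alone. Origin under the middle.
- fuse_box: fuse box: small white carton with a blue band, 60 x 45 x 55 mm, standing on the bench; leave alone. Origin under the middle.
Mind the look-alikes: they are no part of the job. What is shaped like the nut2 but purple or red is not meant.

How it is judged:
On the way, in this order (a step that is already met when the one before it is completed fails the run):
1. the isolator is switched off (value of joint isolator above 1.42 rad), for 0.2 s.
2. with the isolator off, every bush lies in the catch box, every nut is down in a pocket of the dial, and the flap is shut (value of joint isolator above 1.42 rad and value of joint flap below 0.08 rad and x of bush0 in the frame of catch_box between -0.055 and 0.055 m and y of bush0 in the frame of catch_box between -0.034 and 0.034 m and z of each of bush0, bush1, bush2, bush3, bush4 in the frame of catch_box below 0.056 m and x of bush1 in the frame of catch_box between -0.055 and 0.055 m and y of bush1 in the frame of catch_box between -0.034 and 0.034 m and x of bush2 in the frame of catch_box between -0.055 and 0.055 m and y of bush2 in the frame of catch_box between -0.034 and 0.034 m and x of bush3 in the frame of catch_box between -0.055 and 0.055 m and y of bush3 in the frame of catch_box between -0.034 and 0.034 m and x of bush4 in the frame of catch_box between -0.055 and 0.055 m and y of bush4 in the frame of catch_box between -0.034 and 0.034 m and horizontal distance between nut0 and deck_centre between 0.05 and 0.082 m and z of nut0 in the frame of deck_centre between 0.008 and 0.0205 m and horizontal distance between nut1 and deck_centre between 0.05 and 0.082 m and z of nut1 in the frame of deck_centre between 0.008 and 0.0205 m and horizontal distance between nut2 and deck_centre between 0.05 and 0.082 m and z of nut2 in the frame of deck_centre between 0.008 and 0.0205 m), for 0.2 s.
3. the isolator is switched on again (value of joint isolator below 0.15 rad), for 0.2 s.
At the end, for the whole second after the job is handed in: the isolator is on (within 0.15 rad of its stop), the flap shut (below 0.08 rad), every steel bush lies inside the catch box, every brass nut is down in a pocket of the dial (its centre 50 to 82 mm from the dial's axis and 8 to 20.5 mm above the deck), and the dial and all parts are at rest (value of joint isolator below 0.15 rad and value of joint flap below 0.08 rad and angular speed of dial below 0.05 rad/s and x of bush0 in the frame of catch_box between -0.055 and 0.055 m and y of bush0 in the frame of catch_box between -0.034 and 0.034 m and z of each of bush0, bush1, bush2, bush3, bush4 in the frame of catch_box below 0.056 m and x of bush1 in the frame of catch_box between -0.055 and 0.055 m and y of bush1 in the frame of catch_box between -0.034 and 0.034 m and x of bush2 in the frame of catch_box between -0.055 and 0.055 m and y of bush2 in the frame of catch_box between -0.034 and 0.034 m and x of bush3 in the frame of catch_box between -0.055 and 0.055 m and y of bush3 in the frame of catch_box between -0.034 and 0.034 m and x of bush4 in the frame of catch_box between -0.055 and 0.055 m and y of bush4 in the frame of catch_box between -0.034 and 0.034 m and horizontal distance between nut0 and deck_centre between 0.05 and 0.082 m and z of nut0 in the frame of deck_centre between 0.008 and 0.0205 m and horizontal distance between nut1 and deck_centre between 0.05 and 0.082 m and z of nut1 in the frame of deck_centre between 0.008 and 0.0205 m and horizontal distance between nut2 and deck_centre between 0.05 and 0.082 m and z of nut2 in the frame of deck_centre between 0.008 and 0.0205 m and linear speed of each of nut0, nut1, nut2, bush0, bush1, bush2, bush3, bush4 below 0.03 m/s); the robot touches nothing.
It fails at once if the robot turns the dial (faster than 0.3 rad/s) while the isolator is not off (more than 0.3 rad from its off stop) (value of joint isolator below 1.27 rad and angular speed of dial above 0.3 rad/s and contact force between any of the fingers, the arm and dial above 0.5 N).
It fails at once if pliers moved by more than 3 cm (distance of pliers from where it was at the start of the episode above 0.03 m).
It fails at once if hex key set moved by more than 3 cm (distance of hex_key_set from where it was at the start of the episode above 0.03 m).
It fails at once if fuse box moved by more than 3 cm (distance of fuse_box from where it was at the start of the episode above 0.03 m).
Of bush0, bush1, bush2, bush3, bush4 only 2 to 3 are there at a start; the rules pass over those that are not, and their reading is None.
Of nut0, nut1, nut2 only 2 to 3 are there at a start; the rules pass over those that are not, and their reading is None.
At some moment in a run one of nut0, nut1, nut2 may be knocked a few centimetres aside while the robot is not near it.
Once in a run the grip may slacken for a moment while it holds something.
It also fails if it takes over 210 s, if anything falls off the work surface, if the arm or the gripper's body presses on something with over 40 N, if the wrist force passes 120 N, or if a joint passes its speed limit or range.

## Robot

A 6-joint arm with a two-finger parallel gripper is mounted at the origin on a cart in front of the work surface, level with it; the furniture and walls round the work are solid. World frame = base frame: x ahead of the robot, y to its left, z up, the work surface at z = 0. Lengths are in m, angles in rad, forces in N, time in s.
With the tool pointing down it reaches from about 0.425 to 0.925 m from the base axis. Payload 12.5 kg.
Tool frame: the origin (TCP) lies midway between the tips of the shut fingers; the grasp point (between the pads) lies 19 mm behind it (pinch_z is the z of the grasp point in the tool frame, in m); z points along the fingers, y is the direction in which the jaws open and shut (so a half turn about z gives the same grasp; the last joint's range is limited). The gripper opens to 85 mm and grips with 20 to 120 N. Pads are 22 mm wide; open, the fingers measure 114 mm over their backs; the gripper's body (76 mm by 85 mm) begins 54 mm behind the grasp point. The pads swing forward as they close: fully open they stand 13 mm farther back than shut.
Start: joints at [1.212, 0.491, 1.559, -0, 1.092, -0.106], TCP at [0.156, 0.605, 0.231] pointing down, gripper open.
Joint ranges: [-3.1, 3.1], [-0.84, 2.19], [0.05, 2.79], [-1.13, 4.28], [0.06, 2.93], [-2.69, 2.69]. Speed limits (rad/s): [2.22, 2.22, 2.79, 3.14, 3.14, 3.14].

## Interface

Orientations are given as [roll, pitch, yaw] about the fixed x, y, z axes, in that order (R = Rz(yaw) Ry(pitch) Rx(roll)).
In Python, from cell import * gives the robot as it stands.
- The arm moves only by the tool drive_tool, never from a script. Its argument "series" is a list of rows, each a list of 3 entries, a list of its own where there are three numbers: the shift along the tool's x, y, z in cm, then the turn, a rotation vector about the tool's x, y, z in degrees, then the finger opening in cm, from 0 to 8.54. A call has 1 to 20 rows; each row shifts and turns the pose as measured when the row begins, along the tool's axes as they then stand; what a row does not reach is not made up. A row lasts 1/12 s, in which the tool goes at most 41.7 mm and 7.16 degrees, less where a joint would pass 70% of its speed; a pose out of reach is approached as far as the arm can. A call with a gripper value outside its range is refused whole. The fingers move at their own pace and stop on an object; "force" is the grip in N (left out, the last holds). Time passes only in rows, so rows that do not move let the fingers close. It gives the time, the measured TCP pose, the force and the opening at its end, in the units of the state.
- get_obs(): the state, without advancing time (a new reading comes with each control period).
- camera(name): name is "scene" or "top"; returns (picture, depth): 384x512x3 uint8, red, green, blue; 384x512 float32, m along the optical axis (not along the pixel's ray), 0 where there is no reading.
- get_calibration(name): a dict with "fx", "fy", "cx", "cy" (pixels), "distortion" ([k1, k2, p1, p2, k3] as OpenCV has them; the pictures are not rectified), "position" and "orientation" of the camera in the world. Camera axes: x right, y down, z forward; pixel columns grow to the right and rows downward; lengths in m; the calibration is good to about 2 mm. A picture is of the moment at which its call begins. get_calibration takes no time and is no camera call.
- finish_job(): hands the job in, once; it reports no verdict.
The state is a dict: "time": time; "qpos": joint angles; "qd": joint speeds; "joint_torque": joint torques, N m; "tcp_pos": TCP position; "tool_rot": TCP orientation; "contact_force": force on the tool from outside, world axes, zero at the start; "torque": the same for the moment, N m; "grip_width": opening from 0.0 (shut) to 1.0 (fully open).
Only numpy, scipy, OpenCV 4.12 (cv2) and the standard library are available. Lean on these libraries where they do the work, as an engineer would, in place of code of your own. Each camera call takes 0.05 s, during which the arm holds its last target. There are 200 camera calls.

## Working session

There is one attempt and no reset: what is moved stays moved. The work goes in short steps, Python scripts to look and compute and a tool call to move; the robot and the scene stay as the last step left them, time stands still between calls to the robot, and variables do not carry over. Pictures are saved under pics/ and viewed, about 12 in all and at most 16, crops included, and the job is handed in when it is done.

Besides the shell and the picture viewer there is one more tool, called after "Call:" by a JSON object that holds its "api" and its "payload". drive_tool: Moves the arm, as the interface text tells. Its arguments: {"type":"object","properties":{"series":{"type":"array","items":{"type":"array"}},"force":{"type":"number"}},"required":["series"]}

```bash
mkdir -p pics; ls
cat > h.py <<'E'
from cell import *
import numpy as np, cv2
from scipy.spatial.transform import Rotation as R
def cal(n):
    c=get_calibration(n); K=np.array([[c['fx'],0,c['cx']],[0,c['fy'],c['cy']],[0,0,1]]); D=np.array(c['distortion'],float)
    o=np.array(c['orientation'],float); Rm=R.from_euler('xyz',o).as_matrix() if o.shape==(3,) else (o if o.shape==(3,3) else None)
    return K,D,Rm,np.array(c['position'])
def ray(n,uv,z):
    K,D,Rm,p=cal(n); u=cv2.undistortPoints(np.array(uv,float).reshape(-1,1,2),K,D).reshape(-1,2)
    d=np.c_[u,np.ones(len(u))]@Rm.T; return p+d*((z-p[2])/d[:,2])[:,None]
def proj(n,P):
    K,D,Rm,p=cal(n); q=(np.array(P,float).reshape(-1,3)-p)@Rm
    return cv2.projectPoints(q,np.zeros(3),np.zeros(3),K,D)[0].reshape(-1,2)
def cloud(n,dep):
    K,D,Rm,p=cal(n); h,w=dep.shape; g=np.stack(np.meshgrid(np.arange(w),np.arange(h)),-1).reshape(-1,1,2).astype(float)
    u=cv2.undistortPoints(g,K,D).reshape(-1,2); c=np.c_[u,np.ones(len(u))]*dep.reshape(-1,1)
    return (c@Rm.T+p).reshape(h,w,3)
def snap(n,f,crop=None,s=1):
    im,d=camera(n); o=im
    if crop: o=im[crop[1]:crop[3],crop[0]:crop[2]]
    o=cv2.resize(o,None,fx=s,fy=s,interpolation=cv2.INTER_CUBIC); cv2.imwrite('pics/'+f,o[:,:,::-1]); return im,d
E
python3 - <<'E'
from h import *
for n in ('scene','top'):
    c=get_calibration(n);print(c)
    im,d=snap(n,n+'0.png',s=1.5); np.savez('/tmp/'+n,im=im,d=d)
print(get_obs())
E
```

```text
pics
{'fx': 425.1321980974011, 'fy': 425.1321980974011, 'cx': 246.7719372146298, 'cy': 186.75234678561029, 'distortion': array([0.03326248, 0.        , 0.        , 0.        , 0.        ]), 'position': array([ 0.01668921, -0.32824295,  0.72126585]), 'orientation': array([-2.22659424,  0.00772332, -0.70025306])}
{'fx': 412.59983890671737, 'fy': 412.59983890671737, 'cx': 258.8700643438475, 'cy': 195.22224452090992, 'distortion': array([-0.04572145,  0.        ,  0.        ,  0.        ,  0.        ]), 'position': array([0.32752464, 0.26288319, 1.23159137]), 'orientation': array([-3.00607314,  0.01054953, -1.54429894])}
{'time': 0.1, 'qpos': array([ 1.21241016e+00,  4.91509756e-01,  1.55939760e+00,  3.07828855e-05,
        1.09171681e+00, -1.05606198e-01]), 'qd': array([ 2.37244396e-05, -1.70151532e-03, -1.76645164e-03, -1.67313696e-04,
        5.52024899e-04, -2.11551919e-03]), 'joint_torque': array([ 2.98894258e-03, -6.19446301e+01, -2.62026179e+01, -8.45692966e-05,
        2.88881660e-03,  1.73725738e-05]), 'tcp_pos': array([0.15621269, 0.60495069, 0.23077654]), 'tool_rot': array([-3.14056976e+00, -1.35882784e-04,  2.88879842e+00]), 'contact_force': array([-1.23291098,  0.22667153,  0.18127952]), 'torque': array([-0.0060411 ,  0.00500052,  0.00973534]), 'grip_width': 0.9997441978946029}
```

View pics/scene0.png

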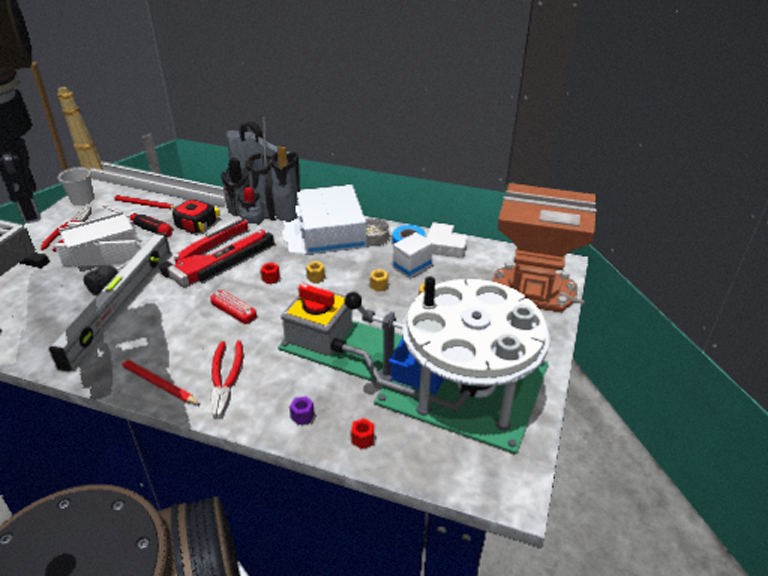

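View pics/top0.png

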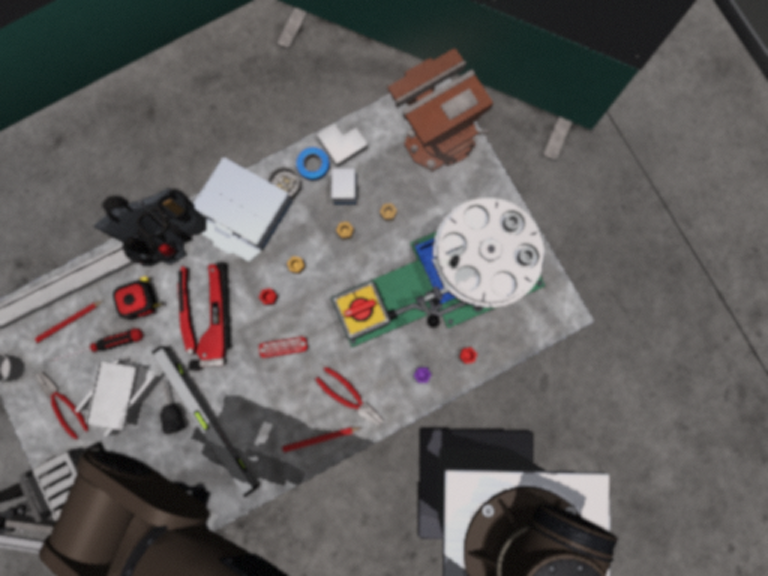

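The scene view shows two steel bushes in the dial at (522,316) and (510,345), the isolator at (316,295), and brass nuts at (316,270), (379,279) and (422,290). In the top view the nuts are at (296,265), (345,230) and (388,211), and the bushes at (514,222) and (526,256). The pocket at (452,246) next to the peg is unclear. The red nuts (268,296) and (468,354) and the purple one (422,374) are the look-alikes.

```bash
cat > m1.py <<'E'
from h import *
T=np.load('/tmp/top.npz');im,d=T['im'],T['d']; P=cloud('top',d)
hsv=cv2.cvtColor(im,cv2.COLOR_RGB2HSV)
def blobs(m,a=25):
    n,l,s,c=cv2.connectedComponentsWithStats(m.astype(np.uint8)); return [(c[i],s[i,4],l==i) for i in range(1,n) if s[i,4]>a]
b=(hsv[...,0]>12)&(hsv[...,0]<30)&(hsv[...,1]>90)&(hsv[...,2]>80)
for c,a,m in blobs(b):
    p=P[m]; print('brass/yellow',c.round(1),a,'z',np.percentile(p[:,2],[10,50,95]).round(3),'ray.028',ray('top',c,.028)[0].round(4))
r=((hsv[...,0]<8)|(hsv[...,0]>172))&(hsv[...,1]>130)&(hsv[...,2]>70)
for c,a,m in blobs(r):
    p=P[m]; print('red',c.round(1),a,'z',np.percentile(p[:,2],[10,50,95]).round(3),p[:,:2].mean(0).round(3))
# dial upper face by height
w=(abs(P[...,2]-.1315)<.012)&(im.min(2)>100)
c,a,m=max(blobs(w),key=lambda t:t[1]); cnt=max(cv2.findContours(m.astype(np.uint8),0,1)[0],key=cv2.contourArea)
q=ray('top',cnt.reshape(-1,2),.1315); (x,y),rad=cv2.minEnclosingCircle(q[:,:2].astype(np.float32)); e=cv2.fitEllipse(q[:,:2].astype(np.float32)*1000)
print('dial',c,a,x,y,rad,e, np.median(P[m][:,2]))
k=(hsv[...,2]<60)
for c,a,m in blobs(k&(P[...,2]>.09)&(P[...,2]<.22),8): 
    print('black',c,a,P[m].mean(0).round(3),P[m][:,2].max().round(3))
o=np.hstack([cv2.resize(im[120:215,210:375],None,fx=4.8,fy=4.8,interpolation=2)]); cv2.imwrite('pics/c1.png',o[:,:,::-1])
E
python3 m1.py
```

```text
brass/yellow [258.5 140.7] 81 z [0.006 0.027 0.035] ray.028 [0.6564 0.2855 0.028 ]
brass/yellow [229.4 153. ] 99 z [0.007 0.026 0.032] ray.028 [0.6165 0.3713 0.028 ]
brass/yellow [196.9 176.1] 93 z [0.006 0.026 0.031] ray.028 [0.544  0.4654 0.028 ]
brass/yellow [240.2 206.2] 460 z [0.068 0.071 0.075] ray.028 [0.4575 0.3338 0.028 ]
red [287.9  79.9] 48 z [0.161 0.163 0.167] [0.792 0.207]
red [108.9 165.5] 29 z [0.075 0.078 0.082] [0.56  0.713]
red [136.5 213.4] 823 z [0.021 0.026 0.031] [0.428 0.637]
red [ 86.8 199. ] 315 z [0.037 0.04  0.044] [0.464 0.78 ]
red [178.3 197.4] 87 z [0.006 0.027 0.032] [0.479 0.519]
red [240.3 205.6] 178 z [0.077 0.093 0.106] [0.452 0.33 ]
red [ 42.8 215.1] 133 z [0.006 0.009 0.015] [0.414 0.913]
red [ 90.2 222.8] 51 z [0.023 0.027 0.032] [0.397 0.776]
red [ 78.2 228. ] 27 z [0.024 0.027 0.032] [0.38  0.811]
red [184.7 235.2] 33 z [0.014 0.018 0.023] [0.369 0.495]
red [311.6 236.5] 89 z [0.004 0.027 0.031] [0.374 0.123]
red [226.8 259.6] 195 z [0.009 0.013 0.017] [0.301 0.369]
red [ 41.5 274.8] 123 z [0.01  0.014 0.018] [0.239 0.917]
red [ 54.2 280.2] 31 z [0.009 0.014 0.017] [0.225 0.878]
red [211.1 292.8] 170 z [0.006 0.01  0.014] [0.204 0.411]
dial [326.62543087 166.6997319 ] 2611 0.5606063008308411 0.10005112737417221 0.09825241565704346 ((559.950439453125, 98.25579071044922), (187.64894104003906, 190.8304443359375), 51.5900764465332) 0.1322208053539402
black [305.38095238  46.85714286] 21 [0.898 0.159 0.148] 0.158
black [308.17142857  83.14285714] 70 [0.796 0.149 0.136] 0.149
black [290.  94.] 9 [0.763 0.199 0.136] 0.141
black [ 96.49037776 145.80042766] 1403 [0.605 0.733 0.128] 0.21
black [302.42857143 174.14285714] 14 [0.529 0.166 0.176] 0.182
black [288.45283019 213.43396226] 53 [0.425 0.201 0.186] 0.192
black [ 16.73040752 340.89028213] 319 [0.069 0.918 0.113] 0.206
black [348.75407166 359.73941368] 614 [0.066 0.045 0.17 ] 0.22
```

View pics/c1.png

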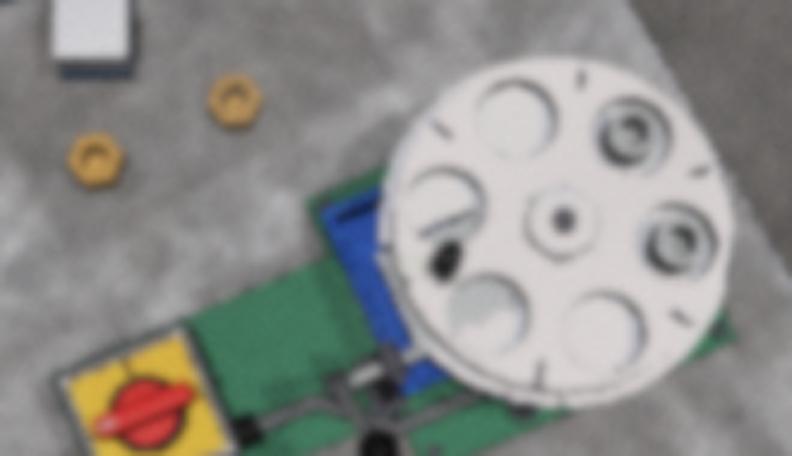

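The crop shows three brass nuts, the bushes at (632,130) and (678,240), and the other four pockets empty. The peg is at (447,260), in line with the drop hole, and the isolator bar is ON at (148,408). The dial centre, peg, knob and isolator distances fit the given sizes (74, 149 and 255 mm).

```bash
cat > m2.py <<'E'
from h import *
for n in('top','scene'):
    T=np.load(f'/tmp/{n}.npz');im,d=T['im'],T['d']; P=cloud(n,d); hsv=cv2.cvtColor(im,cv2.COLOR_RGB2HSV)
    r=((hsv[...,0]<8)|(hsv[...,0]>172))&(hsv[...,1]>130)&(hsv[...,2]>70)&(np.hypot(P[...,0]-.452,P[...,1]-.33)<.045)
    m=r&(P[...,2]>.096); v,u=np.nonzero(m); zt=np.median(P[m][:,2]); q=ray(n,np.c_[u,v],zt)[:,:2]; mu=q.mean(0)
    w,V=np.linalg.eigh(np.cov((q-mu).T)); print(n,'bar',len(u),zt.round(4),mu.round(4),'ang',np.degrees(np.arctan2(V[1,1],V[0,1])).round(1),'sd',np.sqrt(w).round(4))
    b=(hsv[...,0]>12)&(hsv[...,0]<30)&(hsv[...,1]>90)&(hsv[...,2]>80)
    for g in [(.656,.2855),(.6165,.371),(.544,.465)]:
        m=b&(np.hypot(P[...,0]-g[0],P[...,1]-g[1])<.03)
        if m.sum()<10: print('few',m.sum()); continue
        v,u=np.nonzero(m&(P[...,2]>.018)); q=ray(n,np.c_[u,v],.028)[:,:2]; mu=(q.max(0)+q.min(0))/2; dd=q-q.mean(0)
        a=np.arctan2(dd[:,1],dd[:,0]); rr=np.hypot(*dd.T); k=rr>.010; print(n,'nut',len(u),mu.round(4),q.mean(0).round(4),'corner deg mod60',(np.degrees(np.angle((np.exp(6j*a)*rr**6)[k].sum()))/6).round(1), 'size',np.ptp(q,0).round(3))
E
python3 m2.py
cat >> h.py <<'E'
c0=np.array([.560,.099]); TH=np.radians(25.)
def M(x,y,z=0):  # machine frame -> world
    c,s=np.cos(TH),np.sin(TH); return np.array([c0[0]+c*x-s*y,c0[1]+s*x+c*y,.115+z])
def go(p,yaw=None):
    o=get_obs(); Rm=R.from_euler('xyz',o['tool_rot']); t=Rm.as_rotvec()
    print('t',round(o['time'],2),'tcp',o['tcp_pos'].round(4),'yaw',np.degrees(o['tool_rot'][2]).round(1),'F',o['contact_force'].round(1),'w',round(o['grip_width']*8.54,2))
    print('  shift cm',(Rm.inv().apply(np.array(p)-o['tcp_pos'])*100).round(2),'turn z',None if yaw is None else np.round(-(yaw-np.degrees(o['tool_rot'][2])),1),'tilt',(np.degrees((R.from_euler('xyz',[np.pi,0,o['tool_rot'][2]]).inv()*Rm).as_rotvec())).round(2))
E
python3 -c "
from h import *
go((.452,.332,.15),115)"
```

```text
top bar 86 0.103 [0.4532 0.3296] ang 115.4 sd [0.0038 0.0147]
top nut 59 [0.6569 0.2854] [0.6568 0.2852] corner deg mod60 -25.6 size [0.028 0.027]
top nut 72 [0.6165 0.3726] [0.6163 0.3718] corner deg mod60 -22.6 size [0.031 0.03 ]
top nut 63 [0.5442 0.4667] [0.5439 0.466 ] corner deg mod60 15.8 size [0.03  0.028]
scene bar 116 0.1017 [0.4497 0.3235] ang 115.7 sd [0.0052 0.0165]
scene nut 16 [0.6485 0.2899] [0.6483 0.2899] corner deg mod60 -21.7 size [0.019 0.015]
scene nut 86 [0.612  0.3645] [0.6118 0.3647] corner deg mod60 -21.7 size [0.038 0.038]
scene nut 90 [0.5388 0.4579] [0.5399 0.4598] corner deg mod60 22.2 size [0.037 0.043]
t 0.1 tcp [0.1562 0.605  0.2308] yaw 165.5 F [-1.2  0.2  0.2] w 8.54
  shift cm [-35.47 -19.02   8.09] turn z 50.5 tilt [ 0.06  0.01 -0.  ]
```

Call:
{"api": "drive_tool", "payload": {"series": [[[-3.5,-1.9,0.5],[0,0,0],6],[[-3.5,-1.9,0.5],[0,0,0],6],[[-3.5,-1.9,0.5],[0,0,0],6],[[-3.5,-1.9,0.5],[0,0,0],6],[[-3.5,-1.9,0.5],[0,0,0],6],[[-3.5,-1.9,0.5],[0,0,0],6],[[-3.5,-1.9,0.5],[0,0,0],6],[[-3.5,-1.9,0.5],[0,0,0],6],[[-3.5,-1.9,0.5],[0,0,0],6],[[-3.5,-1.9,0.5],[0,0,0],6],[[0,0,0],[0,0,6.5],6],[[0,0,0],[0,0,6.5],6],[[0,0,0],[0,0,6.5],6],[[0,0,0],[0,0,6.5],6],[[0,0,0],[0,0,6.5],6],[[0,0,0],[0,0,6.5],6],[[0,0,0],[0,0,6.5],6],[[0,0,0],[0,0,4.5],6],[[0,0,0],[0,0,0],6]]}}

```text
time: 1.68
tcp_pos: [0.4585, 0.3188, 0.1724]
tool_rot: [-3.132, 0.001, 1.978]
contact_force: [1.0, -0.0, 0.6]
grip_width: 0.703
```

```bash
python3 -c "
from h import *
go((.452,.330,.087),115.4)"
```

```text
t 1.68 tcp [0.4585 0.3188 0.1724] yaw 113.3 F [ 1.  -0.   0.6] w 6.01
  shift cm [ 1.3  -0.07  8.54] turn z -2.1 tilt [ 0.57 -0.08  0.  ]
```

Call:
{"api": "drive_tool", "payload": {"series": [[[1.3,0,0],[-0.6,0,-2.1],6],[[0,0,3],[0,0,0],5],[[0,0,3],[0,0,0],5],[[0,0,2.0],[0,0,0],5],[[0,0,0],[0,0,0],5],[[0,0,0],[0,0,0],5]]}}

```text
time: 2.18
tcp_pos: [0.4527, 0.3344, 0.0907]
tool_rot: [3.136, 0.001, 2.04]
contact_force: [0.1, 0.1, 0.5]
grip_width: 0.586
```

```bash
python3 -c "
from h import *
go((.452,.330,.087),115.4)
im,d=snap('scene','iso1.png',(170,150,290,250),6)"
```

```text
t 2.18 tcp [0.4527 0.3344 0.0907] yaw 116.9 F [0.1 0.1 0.5] w 5.0
  shift cm [-0.36 -0.26  0.37] turn z 1.5 tilt [-0.34 -0.04 -0.  ]
```

View pics/iso1.png

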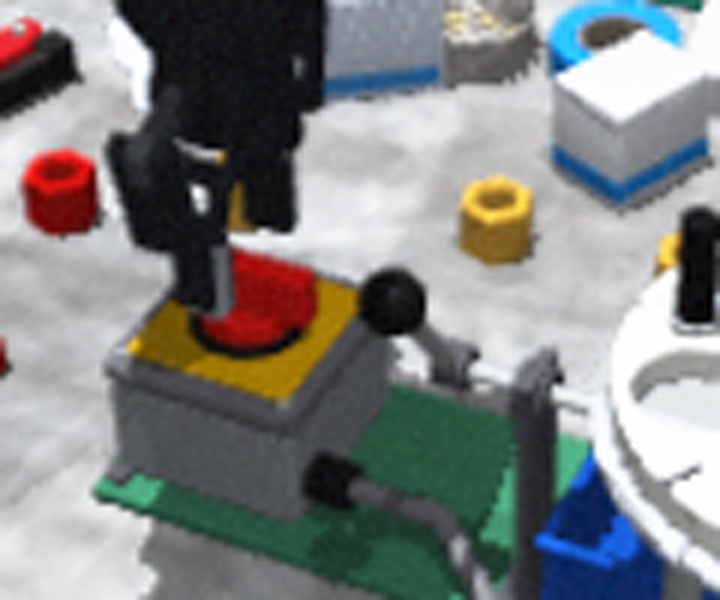

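The bar sits between the fingers (near finger at (205,290)). I'll close and turn it 90° anticlockwise.

Call:
{"api": "drive_tool", "payload": {"force": 50, "series": [[[-0.4,-0.2,0.2],[0.3,0,1.5],5],[[0,0,0],[0,0,0],0],[[0,0,0],[0,0,0],0],[[0,0,0],[0,0,0],0],[[0,0,0],[0,0,0],0],[[0,0,0],[0,0,0],0]]}}

```text
time: 2.73
tcp_pos: [0.4518, 0.3295, 0.0929]
tool_rot: [3.14, 0.0, 2.013]
contact_force: [4.5, 2.9, -14.0]
grip_width: 0.132
```

```bash
python3 -c "
from h import *
go((.452,.330,.087),205.4)"
```

```text
t 2.73 tcp [0.4518 0.3295 0.0929] yaw 115.4 F [  4.5   2.9 -14. ] w 1.13
  shift cm [0.03 0.03 0.59] turn z -90.0 tilt [-0.07 -0.01 -0.  ]
```

Call:
{"api": "drive_tool", "payload": {"series": [[[0,0,0],[0,0,-6.5],0],[[0,0,0],[0,0,-6.5],0],[[0,0,0],[0,0,-6.5],0],[[0,0,0],[0,0,-6.5],0],[[0,0,0],[0,0,-6.5],0],[[0,0,0],[0,0,-6.5],0],[[0,0,0],[0,0,-6.5],0],[[0,0,0],[0,0,-6.5],0],[[0,0,0],[0,0,-6.5],0],[[0,0,0],[0,0,-6.5],0],[[0,0,0],[0,0,-6.5],0],[[0,0,0],[0,0,-6.5],0],[[0,0,0],[0,0,-6.5],0],[[0,0,0],[0,0,-3.5],0],[[0,0,0],[0,0,0],0]]}}

```text
time: 3.98
tcp_pos: [0.4518, 0.33, 0.0928]
tool_rot: [3.139, 0.002, -2.659]
contact_force: [-0.3, -0.0, -4.4]
grip_width: 0.134
```

```bash
python3 -c "
from h import *
go((.452,.330,.087),205.4);print(get_obs()['torque'])"
```

```text
t 3.98 tcp [0.4518 0.33   0.0928] yaw -152.4 F [-0.3 -0.  -4.4] w 1.14
  shift cm [-0.02 -0.01  0.58] turn z -357.8 tilt [-0.15 -0.14 -0.  ]
[ 0.06338112  0.06077736 -0.812991  ]
```

Call:
{"api": "drive_tool", "payload": {"series": [[[0,0,0],[0,0,2],0],[[0,0,0],[0,0,0],4],[[0,0,0],[0,0,0],5],[[0,0,0],[0,0,0],5],[[0,0,-4],[0,0,0],5],[[0,0,-4],[0,0,0],5],[[0,0,-4],[0,0,0],5],[[0,0,0],[0,0,0],5]]}}

```text
time: 4.65
tcp_pos: [0.4523, 0.3294, 0.2173]
tool_rot: [3.14, 0.001, -2.701]
contact_force: [-0.2, 0.2, 0.2]
grip_width: 0.584
```

```bash
python3 -c "
from h import *
go((.5285,.166,.215),205.4)
im,d=snap('top','iso2.png');hsv=cv2.cvtColor(im,cv2.COLOR_RGB2HSV);P=cloud('top',d)
r=((hsv[...,0]<8)|(hsv[...,0]>172))&(hsv[...,1]>130)&(np.hypot(P[...,0]-.452,P[...,1]-.33)<.045)
im,d=snap('scene','iso3.png');hsv=cv2.cvtColor(im,cv2.COLOR_RGB2HSV);P=cloud('scene',d)
m=((hsv[...,0]<8)|(hsv[...,0]>172))&(hsv[...,1]>130)&(np.hypot(P[...,0]-.452,P[...,1]-.33)<.045)&(P[...,2]>.096);q=P[m][:,:2];w,V=np.linalg.eigh(np.cov(q.T));print(q.mean(0),np.degrees(np.arctan2(V[1,1],V[0,1])),np.sqrt(w))
"
```

```text
t 4.65 tcp [0.4523 0.3294 0.2173] yaw -154.7 F [-0.2  0.2  0.2] w 4.99
  shift cm [  0.08 -18.03   0.19] turn z -360.1 tilt [-0.11 -0.05 -0.  ]
[0.45005309 0.32575817] -154.75858691269633 [0.00316886 0.01753044]
```

Isolator is OFF: the bar is at 25°, across the machine's y. Next I'll go to the peg.

Call:
{"api": "drive_tool", "payload": {"series": [[[0,-3.5,0],[0,0,0],5],[[0,-3.5,0],[0,0,0],5],[[0,-3.5,0],[0,0,0],5],[[0,-3.5,0],[0,0,0],5],[[0,-3.2,0],[0,0,0],5],[[0,0,0],[0,0,0],5]]}}

```text
time: 5.25
tcp_pos: [0.5237, 0.1678, 0.2044]
tool_rot: [3.139, -0.014, -2.694]
contact_force: [0.8, 0.4, 0.3]
grip_width: 0.588
```

```bash
python3 -c "
from h import *
go((.5285,.166,.147),205.4)
im,d=snap('scene','peg1.png',(240,150,390,262),5.3)"
```

```text
t 5.25 tcp [0.5237 0.1678 0.2044] yaw -154.4 F [0.8 0.4 0.3] w 5.02
  shift cm [-0.43 -0.39  5.73] turn z -359.8 tilt [-0.16  0.79  0.  ]
```

View pics/peg1.png

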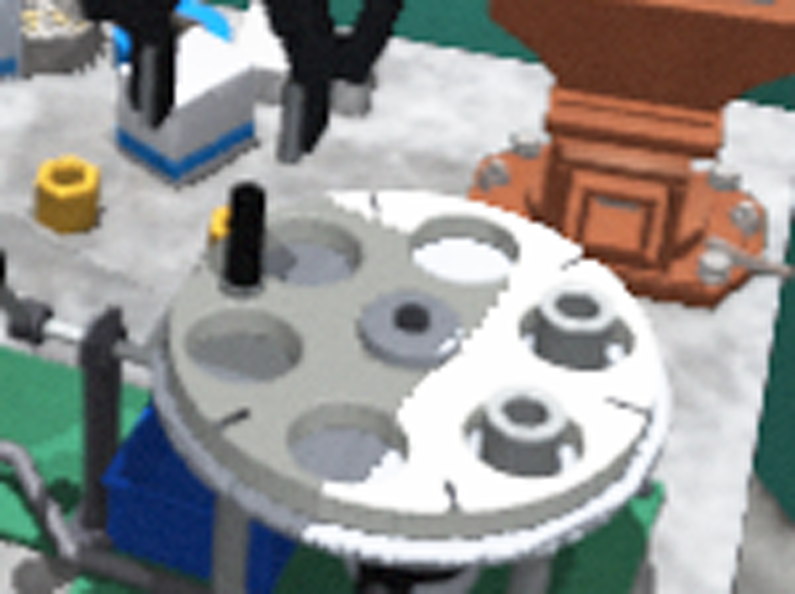

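The peg's top is at (247,188) with the fingers above and either side of it. Only two bushes, at (575,325) and (525,430).

```bash
python3 -c "
from h import *
print(ray('scene',[[286.6,185.7]],.1795), ray('scene',[[240+410/5.3,150+320/5.3]],.1395),ray('top',[[210+565/4.8,120+221/4.8]],.1395))"
```

```text
[[0.53281296 0.16130549 0.1795    ]] [[0.56012178 0.09498309 0.1395    ]] [[0.56013326 0.09485704 0.1395    ]]
```

Call:
{"api": "drive_tool", "payload": {"series": [[[-0.4,-0.4,1.5],[0,-0.8,0],5],[[0,0,2],[0,0,0],5],[[0,0,2],[0,0,0],5],[[0,0,0],[0,0,0],5]]}}

```text
time: 5.63
tcp_pos: [0.526, 0.1685, 0.1442]
tool_rot: [3.137, -0.003, -2.696]
contact_force: [-0.6, 0.4, -0.1]
grip_width: 0.584
```

```bash
python3 -c "
from h import *
go((.5285,.166,.147),205.4)"
```

```text
t 5.63 tcp [0.526  0.1685 0.1442] yaw -154.5 F [-0.6  0.4 -0.1] w 4.99
  shift cm [-0.11 -0.33 -0.28] turn z -359.9 tilt [-0.28  0.18  0.  ]
```

Call:
{"api": "drive_tool", "payload": {"series": [[[0,-0.8,-0.2],[0.3,-0.2,0],5],[[0,0,0],[0,0,0],0],[[0,0,0],[0,0,0],0],[[0,0,0],[0,0,0],0],[[0,0,0],[0,0,0],0],[[0,0,0],[0,0,0],0]]}}

```text
time: 6.13
tcp_pos: [0.5294, 0.1606, 0.1468]
tool_rot: [-3.138, -0.002, -2.693]
contact_force: [0.2, 3.3, -9.6]
grip_width: 0.164
```

```bash
sed -i 's/c0=np.array(\[.560,.099\]); TH=np.radians(25.)/c0=np.array([.560,.096]); TH=np.radians(25.3)/' h.py
python3 -c "
from h import *
go((.5285,.166,.147),205.4); p=get_obs()['tcp_pos'][:2]-c0; print(np.hypot(*p),np.degrees(np.arctan2(p[1],p[0])))"
```

```text
t 6.13 tcp [0.5294 0.1606 0.1468] yaw -154.3 F [ 0.2  3.3 -9.6] w 1.4
  shift cm [-0.15  0.52 -0.02] turn z -359.7 tilt [ 0.19  0.1  -0.  ]
0.07151049192331405 115.31749161460431
```

Call:
{"api": "drive_tool", "payload": {"series": [[[-0.38,-0.01,0],[0,0,3],0],[[-0.75,-0.04,0],[0,0,6],0],[[-0.75,-0.04,0],[0,0,6],0],[[-0.75,-0.04,0],[0,0,6],0],[[-0.75,-0.04,0],[0,0,6],0],[[-0.75,-0.04,0],[0,0,6],0],[[-0.75,-0.04,0],[0,0,6],0],[[-0.75,-0.04,0],[0,0,6],0],[[-0.75,-0.04,0],[0,0,6],0],[[-0.75,-0.04,0],[0,0,6],0],[[-0.38,-0.01,0],[0,0,3],0],[[0,0,0],[0,0,0],0]]}}

```text
time: 7.13
tcp_pos: [0.6026, 0.1528, 0.1468]
tool_rot: [-3.135, 0.003, 2.497]
contact_force: [1.6, -3.5, -7.1]
grip_width: 0.158
```

```bash
cat > peg.py <<'E'
from h import *
import sys
o=get_obs();p=o['tcp_pos'][:2]-c0; f=np.degrees(np.arctan2(p[1],p[0]));print('r',np.hypot(*p).round(4),'phi',f.round(2),'phi+90-yaw',((f+90-np.degrees(o['tool_rot'][2])+180)%360-180).round(2))
a=np.radians(float(sys.argv[1])); go(np.r_[c0+.072*np.array([np.cos(a),np.sin(a)]),.147],float(sys.argv[1])+90)
E
python3 peg.py -34.7
```

```text
r 0.071 phi 53.17 phi+90-yaw 0.12
t 7.13 tcp [0.6026 0.1528 0.1468] yaw 143.1 F [ 1.6 -3.5 -7.1] w 1.35
  shift cm [-7.21 -6.82  0.05] turn z 87.8 tilt [ 0.39 -0.17  0.  ]
```

Call:
{"api": "drive_tool", "payload": {"series": [[[-0.38,-0.01,0],[-0.4,0,3],0],[[-0.75,-0.04,0],[0,0,6],0],[[-0.75,-0.04,0],[0,0,6],0],[[-0.75,-0.04,0],[0,0,6],0],[[-0.75,-0.04,0],[0,0,6],0],[[-0.75,-0.04,0],[0,0,6],0],[[-0.75,-0.04,0],[0,0,6],0],[[-0.75,-0.04,0],[0,0,6],0],[[-0.75,-0.04,0],[0,0,6],0],[[-0.75,-0.04,0],[0,0,6],0],[[-0.75,-0.04,0],[0,0,6],0],[[-0.75,-0.04,0],[0,0,6],0],[[-0.75,-0.04,0],[0,0,6],0],[[-0.75,-0.04,0],[0,0,6],0],[[-0.38,-0.01,0],[0,0,3],0],[[0,0,0],[0,0,0],0]]}}

```text
time: 8.47
tcp_pos: [0.62, 0.0563, 0.1468]
tool_rot: [3.132, 0.002, 1.006]
contact_force: [3.1, -3.5, -9.1]
grip_width: 0.16
```

```bash
python3 peg.py -34.7
```

```text
r 0.0719 phi -33.47 phi+90-yaw -1.11
t 8.47 tcp [0.62   0.0563 0.1468] yaw 57.6 F [ 3.1 -3.5 -9.1] w 1.36
  shift cm [-0.15  0.   -0.02] turn z 2.3 tilt [-0.53 -0.09 -0.  ]
```

Call:
{"api": "drive_tool", "payload": {"series": [[[-0.15,0,0],[0.5,0,1.5],0],[[0,0,0],[0,0,0],0],[[0,0,0],[0,0,0],5],[[0,0,0],[0,0,0],5],[[0,0,0],[0,0,0],5],[[0,0,-4],[0,0,0],5],[[0,0,-4],[0,0,0],5],[[0,0,-2],[0,0,0],5],[[0,0,0],[0,0,0],5]]}}

```text
time: 9.22
tcp_pos: [0.619, 0.0581, 0.2528]
tool_rot: [-3.14, -0.0, 0.992]
contact_force: [0.3, -0.3, -0.1]
grip_width: 0.585
```

```bash
python3 -c "
from h import *
print(M(-.080,.151,.0607))
go(np.r_[M(-.080,.151)[:2],.235],115.3)
im,d=snap('scene','peg2.png',(240,150,390,262),5.3)"
```

```text
[0.42314236 0.19832784 0.1757    ]
t 9.22 tcp [0.619  0.0581 0.2528] yaw 56.8 F [ 0.3 -0.3 -0.1] w 4.99
  shift cm [  1.03 -24.07   1.81] turn z -58.5 tilt [ 0.06  0.   -0.  ]
```

View pics/peg2.png

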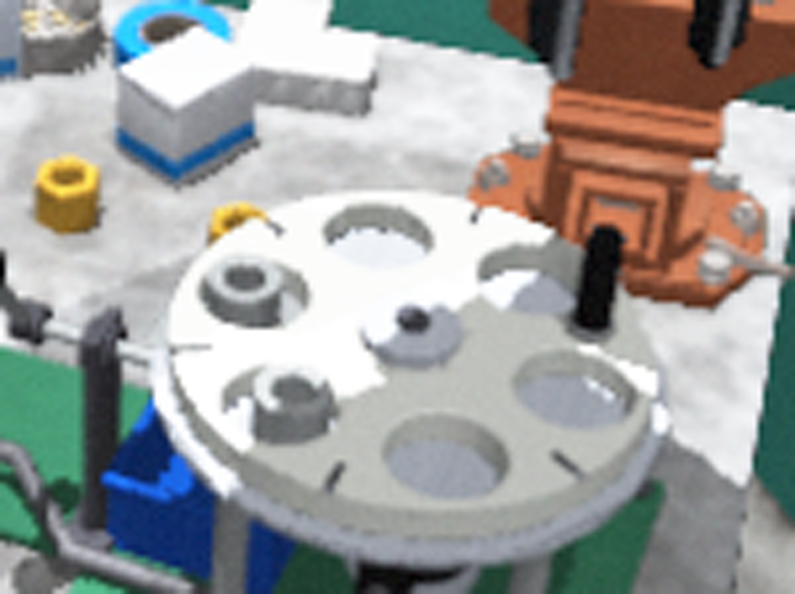

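The dial has turned: the bush pocket at (255,290) should now be over the hole, the second bush is at (285,405) and the peg at (600,280). Next I'll go over the knob.

Call:
{"api": "drive_tool", "payload": {"series": [[[0.15,-3.5,0],[0,0,0],5],[[0.15,-3.5,0],[0,0,0],5],[[0.15,-3.5,0],[0,0,0],5],[[0.15,-3.5,0],[0,0,0],5],[[0.15,-3.5,0],[0,0,0],5],[[0.15,-3.5,0],[0,0,0],5],[[0.15,-2.5,0],[0,0,0],5],[[0,0,0],[0,0,-6.5],5],[[0,0,0],[0,0,-6.5],5],[[0,0,0],[0,0,-6.5],5],[[0,0,0],[0,0,-6.5],5],[[0,0,0],[0,0,-6.5],5],[[0,0,0],[0,0,-6.5],5],[[0,0,0],[0,0,-6.5],5],[[0,0,0],[0,0,-6.5],5],[[0,0,0],[0,0,-4.5],5],[[0,0,0],[0,0,0],5]]}}

```text
time: 10.68
tcp_pos: [0.4088, 0.2015, 0.2361]
tool_rot: [-3.12, -0.008, 2.035]
contact_force: [-0.2, -0.3, -0.4]
grip_width: 0.587
```

```bash
python3 -c "
from h import *
print(proj('scene',[M(-.08,.151,.0607),M(-.08,.151,.1)]))
go(M(-.080,.151,.055),115.3)
im,d=snap('scene','knob1.png',(210,120,330,210),6)"
```

```text
[[234.7484473  200.25624784]
 [234.24955323 184.79527083]]
t 10.68 tcp [0.4088 0.2015 0.2361] yaw 116.6 F [-0.2 -0.3 -0.4] w 5.01
  shift cm [-0.98  1.28  6.58] turn z 1.3 tilt [ 1.21  0.46 -0.  ]
```

View pics/knob1.png

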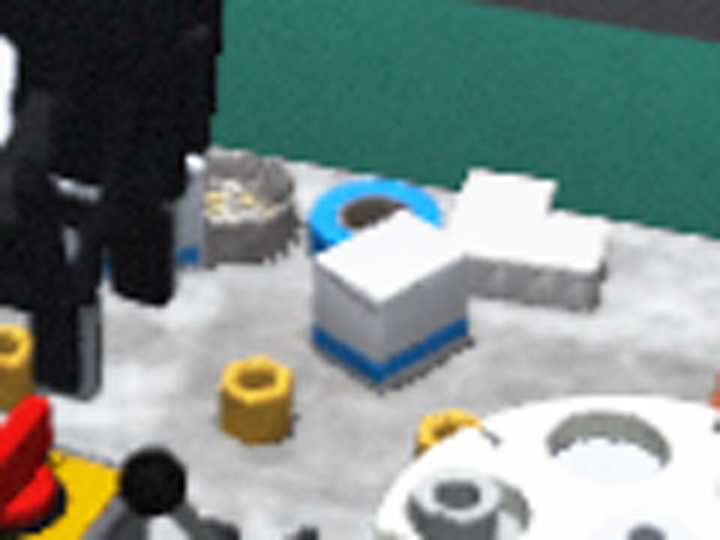

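The knob is at full-frame pixel (235.5,200), and I predicted (234.7,200.3), so they agree. I'll descend over it and cage it.

Call:
{"api": "drive_tool", "payload": {"series": [[[-1.0,1.3,0],[-1.2,-0.5,1.3],5],[[0,0,0],[0,0,0],5],[[0,0,2.2],[0,0,0],5],[[0,0,2.2],[0,0,0],5],[[0,0,1.6],[0,0,0],5],[[0,0,0],[0,0,0],3.2],[[0,0,0],[0,0,0],3.2],[[0,0,0],[0,0,0],3.2]]}}

```text
time: 11.4
tcp_pos: [0.4281, 0.1977, 0.1731]
tool_rot: [3.139, 0.002, 1.988]
contact_force: [-0.3, 0.2, -0.6]
grip_width: 0.372
```

```bash
python3 -c "
from h import *
go(M(-.080,.151,.055),115.3)
go(M(.015,.151,.055),115.3)"
```

```text
t 11.4 tcp [0.4281 0.1977 0.1731] yaw 113.9 F [-0.3  0.2 -0.6] w 3.18
  shift cm [ 0.25 -0.43  0.31] turn z -1.4 tilt [-0.18 -0.12 -0.  ]
t 11.4 tcp [0.4281 0.1977 0.1731] yaw 113.9 F [-0.3  0.2 -0.6] w 3.18
  shift cm [0.49 9.07 0.34] turn z -1.4 tilt [-0.18 -0.12 -0.  ]
```

Call:
{"api": "drive_tool", "payload": {"series": [[[0.1,1,0.2],[0,0,-1.4],3.2],[[0,1,0],[0,0,0],3.2],[[0,1,0],[0,0,0],3.2],[[0,1,0],[0,0,0],3.2],[[0,1,0],[0,0,0],3.2],[[0,1,0],[0,0,0],3.2],[[0,1,0],[0,0,0],3.2],[[0,1,0],[0,0,0],3.2],[[0,0.7,0],[0,0,0],3.2],[[0,0,0],[0,0,0],3.2]]}}

```text
time: 12.23
tcp_pos: [0.513, 0.2387, 0.1771]
tool_rot: [3.137, 0.003, 2.008]
contact_force: [-2.2, -1.5, -0.5]
grip_width: 0.375
```

```bash
python3 -c "
from h import *
go(M(.018,.151,.055),115.3)
im,d=snap('scene','flap1.png',(220,140,370,252),5.3)"
```

```text
t 12.23 tcp [0.513  0.2387 0.1771] yaw 115.0 F [-2.2 -1.5 -0.5] w 3.2
  shift cm [ 0.19 -0.05  0.71] turn z -0.3 tilt [-0.24 -0.16 -0.  ]
```

View pics/flap1.png

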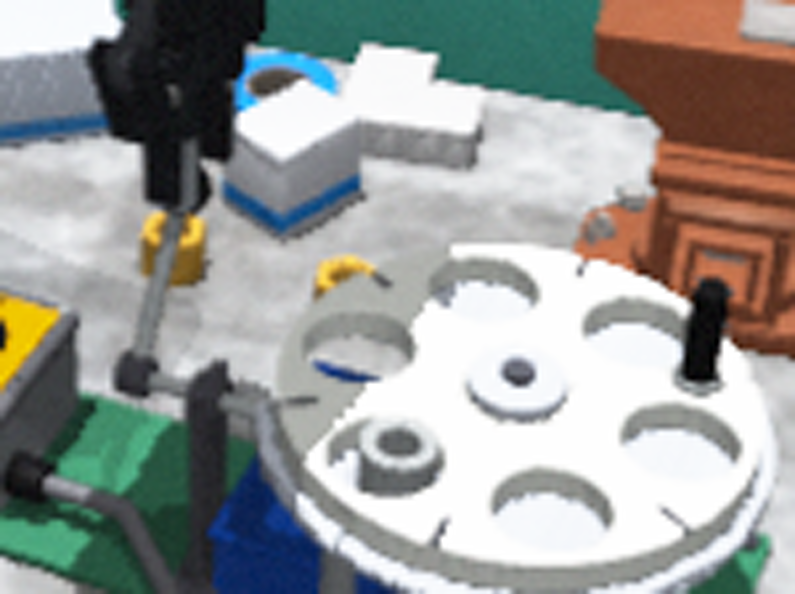

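The pocket at (358,345) is empty and blue shows through the tipped flap, so the bush has dropped. I'll guide the lever back and return to the peg.

Call:
{"api": "drive_tool", "payload": {"series": [[[0,-1.3,0],[0,0,0],3.2],[[0,-1.3,0],[0,0,0],3.2],[[0,-1.3,0],[0,0,0],3.2],[[0,-1.3,0],[0,0,0],3.2],[[0,-1.3,0],[0,0,0],3.2],[[0,-1.3,0],[0,0,0],3.2],[[0,-1.2,0],[0,0,0],3.2],[[0,-0.3,0],[0,0,0],4.5],[[0,0,0],[0,0,0],5],[[0,0,0],[0,0,0],5],[[0,0,-3],[0,0,0],5],[[0,0,-3],[0,0,0],5],[[0,0,-0.5],[0,0,0],5],[[0,0,0],[0,0,0],5]]}}

```text
time: 13.45
tcp_pos: [0.4282, 0.199, 0.248]
tool_rot: [3.122, 0.004, 2.005]
contact_force: [0.4, 0.9, -0.4]
grip_width: 0.589
```

```bash
python3 peg.py -34.7
```

```text
r 0.1673 phi 141.99 phi+90-yaw 117.11
t 13.45 tcp [0.4282 0.199  0.248 ] yaw 114.9 F [ 0.4  0.9 -0.4] w 5.03
  shift cm [-21.06  11.07  10.41] turn z 59.6 tilt [-1.11 -0.25 -0.  ]
```

Call:
{"api": "drive_tool", "payload": {"series": [[[-3.0,1.6,0],[1,0.3,0],5],[[-3.0,1.6,0],[0,0,0],5],[[-3.0,1.6,0],[0,0,0],5],[[-3.0,1.6,0],[0,0,0],5],[[-3.0,1.6,0],[0,0,0],5],[[-3.0,1.6,0],[0,0,0],5],[[-2.7,1.2,0],[0,0,0],5],[[0,0,0],[0,0,6.5],5],[[0,0,0],[0,0,6.5],5],[[0,0,0],[0,0,6.5],5],[[0,0,0],[0,0,6.5],5],[[0,0,0],[0,0,6.5],5],[[0,0,0],[0,0,6.5],5],[[0,0,0],[0,0,6.5],5],[[0,0,0],[0,0,6.5],5],[[0,0,0],[0,0,5],5],[[0,0,0],[0,0,0],5]]}}

```text
time: 14.87
tcp_pos: [0.6275, 0.0485, 0.2256]
tool_rot: [-3.131, 0.004, 0.962]
contact_force: [0.0, 0.3, -0.3]
grip_width: 0.585
```

```bash
python3 peg.py -34.7
```

```text
r 0.0826 phi -35.12 phi+90-yaw -0.26
t 14.87 tcp [0.6275 0.0485 0.2256] yaw 55.1 F [ 0.   0.3 -0.3] w 5.0
  shift cm [ 0.09 -0.97  7.87] turn z -0.2 tilt [ 0.61 -0.23  0.  ]
```

Call:
{"api": "drive_tool", "payload": {"series": [[[0.1,-1.0,0],[-0.6,0.2,0],5],[[0,0,3],[0,0,0],5],[[0,0,2.8],[0,0,0],5],[[0,0,1.5],[0,0,0],5],[[0,0,0],[0,0,0],5]]}}

```text
time: 15.28
tcp_pos: [0.6209, 0.0554, 0.1465]
tool_rot: [3.141, -0.0, 0.978]
contact_force: [-0.2, -0.4, 0.2]
grip_width: 0.581
```

```bash
python3 peg.py -34.7
```

```text
r 0.0732 phi -33.69 phi+90-yaw 0.3
t 15.28 tcp [0.6209 0.0554 0.1465] yaw 56.0 F [-0.2 -0.4  0.2] w 4.97
  shift cm [-0.13 -0.12 -0.05] turn z 0.7 tilt [-0.05  0.01  0.  ]
```

Call:
{"api": "drive_tool", "payload": {"series": [[[-0.1,-0.1,0],[0,0,0.7],5],[[0,0,0],[0,0,0],0],[[0,0,0],[0,0,0],0],[[0,0,0],[0,0,0],0],[[0,0,0],[0,0,0],0],[[0,0,0],[0,0,0],0],[[-0.38,-0.01,0],[0,0,3],0],[[-0.75,-0.04,0],[0,0,6],0],[[-0.75,-0.04,0],[0,0,6],0],[[-0.75,-0.04,0],[0,0,6],0],[[-0.75,-0.04,0],[0,0,6],0],[[-0.75,-0.04,0],[0,0,6],0],[[-0.75,-0.04,0],[0,0,6],0],[[-0.75,-0.04,0],[0,0,6],0],[[-0.75,-0.04,0],[0,0,6],0],[[-0.75,-0.04,0],[0,0,6],0],[[-0.2,-0.01,0],[0,0,1.5],0],[[0,0,0],[0,0,0],0]]}}

```text
time: 16.78
tcp_pos: [0.5538, 0.0235, 0.147]
tool_rot: [3.14, -0.001, -0.097]
contact_force: [2.2, 1.1, -11.8]
grip_width: 0.155
```

```bash
python3 peg.py -94.7
```

```text
r 0.0727 phi -94.89 phi+90-yaw 0.67
t 16.78 tcp [0.5538 0.0235 0.147 ] yaw -5.6 F [  2.2   1.1 -11.8] w 1.32
  shift cm [ 0.02 -0.07 -0.  ] turn z -0.9 tilt [-0.07  0.07  0.  ]
```

Call:
{"api": "drive_tool", "payload": {"series": [[[0,0,0],[0,0,0],5],[[0,0,0],[0,0,0],5],[[0,0,0],[0,0,0],5],[[0,0,-4],[0,0,0],5],[[0,0,-4],[0,0,0],5],[[0,0,-2],[0,0,0],5],[[0,0,0],[0,0,-7],5],[[0,0,0],[0,0,-7],5],[[0,0,0],[0,0,-7],5],[[0,0,0],[0,0,-7],5],[[0,0,0],[0,0,-7],5],[[0,0,0],[0,0,-7],5],[[0,0,0],[0,0,-7],5],[[0,0,0],[0,0,-7],5],[[0,0,0],[0,0,-7],5],[[0,0,0],[0,0,-7],5],[[0,0,0],[0,0,-7],5],[[0,0,0],[0,0,-7],5],[[0,0,0],[0,0,-7],5],[[0,0,0],[0,0,-7],5]]}}

```text
time: 18.45
tcp_pos: [0.561, 0.022, 0.2643]
tool_rot: [3.117, 0.007, 1.66]
contact_force: [0.0, 0.9, -1.0]
grip_width: 0.588
```

```bash
python3 -c "
from h import *
go(np.r_[M(-.080,.151)[:2],.24],115.3)"
```

```text
t 18.45 tcp [0.561  0.022  0.2643] yaw 95.1 F [ 0.   0.9 -1. ] w 5.02
  shift cm [ 18.81 -12.22   1.99] turn z -20.2 tilt [-1.4  -0.43 -0.01]
```

Call:
{"api": "drive_tool", "payload": {"series": [[[0,0,0],[0,0,0],5],[[3.1,-2.0,0.2],[1.4,0.4,0],5],[[3.1,-2.0,0.2],[0,0,0],5],[[3.1,-2.0,0.2],[0,0,0],5],[[3.1,-2.0,0.2],[0,0,0],5],[[3.1,-2.0,0.2],[0,0,0],5],[[2.5,-1.6,0],[0,0,0],5],[[0,0,0],[0,0,-6],5],[[0,0,0],[0,0,-6],5],[[0,0,0],[0,0,-3],5],[[0,0,0],[0,0,0],5]]}}

```text
time: 19.37
tcp_pos: [0.4263, 0.1978, 0.2565]
tool_rot: [3.132, 0.003, 1.899]
contact_force: [-0.4, 0.0, 0.3]
grip_width: 0.585
```

```bash
python3 -c "
from h import *
go(M(-.080,.151,.055),115.3)"
```

```text
t 19.37 tcp [0.4263 0.1978 0.2565] yaw 108.8 F [-0.4  0.   0.3] w 5.0
  shift cm [ 0.18 -0.37  8.65] turn z -6.5 tilt [-0.54 -0.17 -0.  ]
```

Call:
{"api": "drive_tool", "payload": {"series": [[[0.2,-0.3,0],[0.5,0.2,-6.5],5],[[0,0,2.7],[0,0,0],5],[[0,0,2.7],[0,0,0],5],[[0,0,2.6],[0,0,0],5],[[0,0,0],[0,0,0],3.2],[[0,0,0],[0,0,0],3.2],[[0,0,0],[0,0,0],3.2]]}}

```text
time: 19.95
tcp_pos: [0.4261, 0.1991, 0.1781]
tool_rot: [3.133, 0.001, 1.988]
contact_force: [0.2, 0.1, -0.4]
grip_width: 0.378
```

```bash
python3 -c "
from h import *
go(M(.018,.151,.055),115.3)"
```

```text
t 19.95 tcp [0.4261 0.1991 0.1781] yaw 113.9 F [ 0.2  0.1 -0.4] w 3.23
  shift cm [0.29 9.49 0.89] turn z -1.4 tilt [-0.5  -0.06 -0.  ]
```

Call:
{"api": "drive_tool", "payload": {"series": [[[0.1,0.5,0.7],[0.4,0,-1.4],3.2],[[0,1,0],[0,0,0],3.2],[[0,1,0],[0,0,0],3.2],[[0,1,0],[0,0,0],3.2],[[0,1,0],[0,0,0],3.2],[[0,1,0],[0,0,0],3.2],[[0,1,0],[0,0,0],3.2],[[0,1,0],[0,0,0],3.2],[[0,1,0],[0,0,0],3.2],[[0,0.4,0],[0,0,0],3.2],[[0,0,0],[0,0,0],3.2],[[0,0,0],[0,0,0],3.2]]}}

```text
time: 20.95
tcp_pos: [0.5135, 0.2412, 0.1801]
tool_rot: [3.137, 0.003, 2.011]
contact_force: [-3.4, -2.7, -1.0]
grip_width: 0.374
```

```bash
python3 -c "
from h import *
go(M(.018,.151,.055),115.3)
im,d=snap('scene','flap2.png',(220,140,370,252),5.3)"
```

```text
t 20.95 tcp [0.5135 0.2412 0.1801] yaw 115.2 F [-3.4 -2.7 -1. ] w 3.19
  shift cm [-0.01 -0.2   1.  ] turn z -0.1 tilt [-0.25 -0.16 -0.  ]
```

View pics/flap2.png

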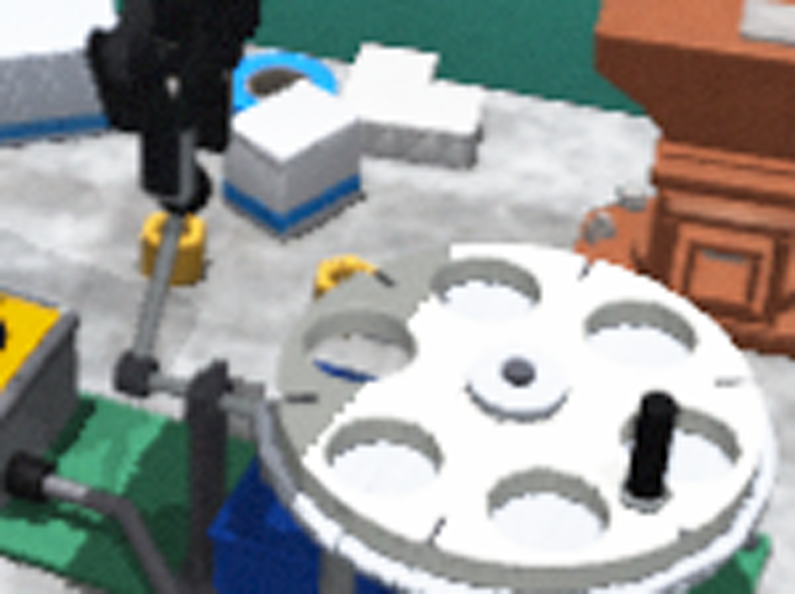

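All six pockets are empty and blue shows at (345,370). I'll guide the lever back, lift, and take a close look at the nuts.

Call:
{"api": "drive_tool", "payload": {"series": [[[0,-1.3,0],[0,0,0],3.2],[[0,-1.3,0],[0,0,0],3.2],[[0,-1.3,0],[0,0,0],3.2],[[0,-1.3,0],[0,0,0],3.2],[[0,-1.3,0],[0,0,0],3.2],[[0,-1.3,0],[0,0,0],3.2],[[0,-1.3,0],[0,0,0],3.2],[[0,-0.3,0],[0,0,0],4.5],[[0,0,0],[0,0,0],5],[[0,0,0],[0,0,0],5],[[0,0,-3],[0,0,0],5],[[0,0,-3],[0,0,0],5],[[0,0,-0.5],[0,0,0],5],[[0,0,0],[0,0,0],5]]}}

```text
time: 22.17
tcp_pos: [0.4291, 0.2012, 0.2516]
tool_rot: [3.117, 0.004, 2.01]
contact_force: [-0.2, -0.5, 0.2]
grip_width: 0.586
```

```bash
cat > nuts.py <<'E'
from h import *
im,d=camera('top'); np.savez('/tmp/top',im=im,d=d); im2,d2=camera('scene'); np.savez('/tmp/scene',im=im2,d=d2)
P=cloud('top',d);hsv=cv2.cvtColor(im,cv2.COLOR_RGB2HSV)
b=((hsv[...,0]>12)&(hsv[...,0]<30)&(hsv[...,1]>90)&(hsv[...,2]>80)&(P[...,2]<.2)&(np.hypot(P[...,0]-.452,P[...,1]-.33)>.07)).astype(np.uint8)
n,l,s,c=cv2.connectedComponentsWithStats(b)
big=cv2.resize(im,None,fx=14,fy=14,interpolation=2); tiles=[]
for i in range(1,n):
    if s[i,4]<25: continue
    m=(l==i)&(P[...,2]>.018); v,u=np.nonzero(m); q=ray('top',np.c_[u,v],.028)
    print(c[i].round(1),s[i,4],'z',P[m][:,2].max().round(3),((q.max(0)+q.min(0))/2).round(4),q.mean(0).round(4))
    x,y=(c[i]*14).astype(int); t=big[max(y-130,0):y+130,max(x-130,0):x+130]; tiles.append(cv2.resize(t,(260,260)))
cv2.imwrite('pics/nuts.png',np.hstack(tiles)[:,:,::-1])
r=((hsv[...,0]<8)|(hsv[...,0]>172))&(hsv[...,1]>130)&(np.hypot(P[...,0]-.452,P[...,1]-.33)<.045)
go(M(-.08,.151,.055),115.3)
E
python3 nuts.py
```

```text
[258.5 140.7] 81 z 0.033 [0.6569 0.2854 0.028 ] [0.6568 0.2852 0.028 ]
[229.5 153. ] 97 z 0.034 [0.6165 0.3712 0.028 ] [0.6167 0.3714 0.028 ]
[203.9 188.1] 93 z 0.034 [0.5087 0.4428 0.028 ] [0.5088 0.4435 0.028 ]
t 22.27 tcp [0.4286 0.201  0.2501] yaw 115.1 F [ 0.7  0.2 -0.1] w 4.99
  shift cm [ 0.02 -0.79  8.  ] turn z -0.2 tilt [-1.31 -0.24 -0.  ]
```

View pics/nuts.png

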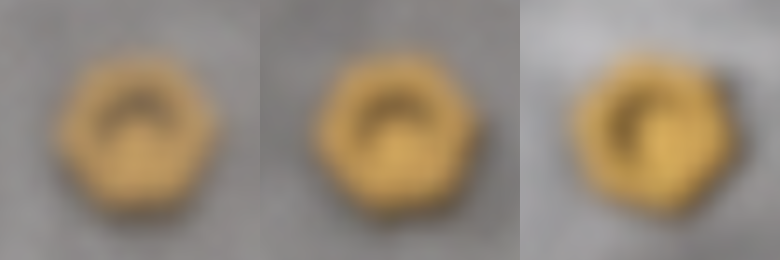

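Left and middle nuts are unmoved at (0.657,0.285) and (0.6165,0.371), with flats facing roughly image up. The third was knocked to (0.509,0.443). I'll pick the first.

```bash
sed -i "s/\[(.656,.2855),(.6165,.371),(.544,.465)\]/[(.656,.2855),(.6165,.371),(.509,.443)]/" m2.py; python3 m2.py|grep nut; python3 -c "
from h import *
go((.657,.2855,.10),153)"
```

```text
top nut 59 [0.6569 0.2854] [0.6568 0.2852] corner deg mod60 -25.6 size [0.028 0.027]
top nut 71 [0.6165 0.3712] [0.6167 0.3714] corner deg mod60 -19.0 size [0.031 0.033]
top nut 64 [0.5087 0.4428] [0.5088 0.4435] corner deg mod60 15.1 size [0.03 0.03]
scene nut 36 [0.6545 0.2891] [0.6555 0.2887] corner deg mod60 18.9 size [0.031 0.017]
scene nut 88 [0.612  0.3629] [0.6116 0.3638] corner deg mod60 -19.9 size [0.038 0.041]
scene nut 80 [0.5048 0.4383] [0.5056 0.4383] corner deg mod60 -24.8 size [0.035 0.036]
t 22.27 tcp [0.4286 0.201  0.2501] yaw 115.1 F [ 0.7  0.2 -0.1] w 4.99
  shift cm [-1.99 23.92 15.57] turn z -37.9 tilt [-1.31 -0.24 -0.  ]
```

Call:
{"api": "drive_tool", "payload": {"series": [[[-0.3,3.6,0.4],[1.3,0.2,0],5],[[-0.3,3.6,0.4],[0,0,0],5],[[-0.3,3.6,0.4],[0,0,0],5],[[-0.3,3.6,1],[0,0,0],5],[[-0.3,3.6,2],[0,0,0],5],[[-0.3,3.0,2],[0,0,0],5],[[0,1.0,1.5],[0,0,0],5],[[0,0,1.5],[0,0,-6.5],5],[[0,0,1.5],[0,0,-6.5],5],[[0,0,1.5],[0,0,-6.5],5],[[0,0,1],[0,0,-6.5],5],[[0,0,0],[0,0,-6.5],5],[[0,0,0],[0,0,-3.5],5],[[0,0,0],[0,0,0],5]]}}

```text
time: 23.43
tcp_pos: [0.6368, 0.2792, 0.0827]
tool_rot: [-3.12, -0.021, 2.667]
contact_force: [0.7, 0.7, -0.0]
grip_width: 0.588
```

```bash
python3 -c "
from h import *
go((.657,.2855,.014),153)"
```

```text
t 23.43 tcp [0.6368 0.2792 0.0827] yaw 152.8 F [ 0.7  0.7 -0. ] w 5.02
  shift cm [-1.65  1.63  6.81] turn z -0.2 tilt [ 1.25  1.19 -0.01]
```

Call:
{"api": "drive_tool", "payload": {"series": [[[-1.5,1.5,0],[-1.2,-1.2,0],5],[[0,0,0],[0,0,0],5],[[0,0,2.2],[0,0,0],5],[[0,0,1.2],[0,0,0],5],[[0,0,0],[0,0,0],5]]}}

```text
time: 23.85
tcp_pos: [0.6556, 0.2853, 0.0415]
tool_rot: [-3.137, -0.004, 2.658]
contact_force: [-0.3, 0.1, 0.4]
grip_width: 0.584
```

```bash
python3 -c "
from h import *
go((.657,.2855,.014),153)"
```

```text
t 23.85 tcp [0.6556 0.2853 0.0415] yaw 152.3 F [-0.3  0.1  0.4] w 4.99
  shift cm [-0.13  0.1   2.75] turn z -0.7 tilt [ 0.27  0.22 -0.  ]
```

Call:
{"api": "drive_tool", "payload": {"series": [[[-0.1,0.1,1.4],[-0.2,-0.2,0],5],[[0,0,1.2],[0,0,0],5],[[0,0,0],[0,0,0],5],[[0,0,0],[0,0,0],0],[[0,0,0],[0,0,0],0],[[0,0,0],[0,0,0],0],[[0,0,0],[0,0,0],0],[[0,0,0],[0,0,0],0]]}}

```text
time: 24.52
tcp_pos: [0.6562, 0.2856, 0.0163]
tool_rot: [-3.139, -0.001, 2.654]
contact_force: [-0.5, 0.1, -1.7]
grip_width: 0.337
```

```bash
python3 -c "
from h import *
a=np.radians(55.3)
go(np.r_[c0+.066*np.array([np.cos(a),np.sin(a)]),.2],145.3)"
```

```text
t 24.52 tcp [0.6562 0.2856 0.0163] yaw 152.1 F [-0.5  0.1 -1.7] w 2.88
  shift cm [ -1.14 -14.74 -18.34] turn z 6.8 tilt [ 0.12  0.06 -0.  ]
```

Call:
{"api": "drive_tool", "payload": {"series": [[[0,0,-2],[0,0,0],0],[[0,0,-3.5],[0,0,0],0],[[0,0,-3.5],[0,0,0],0],[[0,0,-3.5],[0,0,0],0],[[0,0,-3.5],[0,0,0],0],[[0,0,-1],[0,0,0],0],[[-0.2,-3,0],[0,0,0],0],[[-0.2,-3,0],[0,0,0],0],[[-0.2,-3,0],[0,0,0],0],[[-0.2,-3,0],[0,0,0],0],[[-0.2,-2,0],[0,0,0],0],[[0,0,0],[0,0,6.5],0],[[0,0,0],[0,0,0],0]]}}

```text
time: 25.6
tcp_pos: [0.5957, 0.1529, 0.1969]
tool_rot: [3.142, 0.001, 2.539]
contact_force: [0.7, 0.1, -0.6]
grip_width: 0.336
```

```bash
python3 -c "
from h import *
a=np.radians(55.3)
go(np.r_[c0+.066*np.array([np.cos(a),np.sin(a)]),.134],145.3)"
```

```text
t 25.6 tcp [0.5957 0.1529 0.1969] yaw 145.5 F [ 0.7  0.1 -0.6] w 2.87
  shift cm [-0.3  -0.11  6.29] turn z 0.2 tilt [-0.01 -0.08 -0.  ]
```

Call:
{"api": "drive_tool", "payload": {"series": [[[-0.3,-0.1,0],[0,0,0],0],[[0,0,2],[0,0,0],0],[[0,0,1.9],[0,0,0],0],[[0,0,0],[0,0,0],0]]}}

```text
time: 25.93
tcp_pos: [0.5992, 0.1508, 0.158]
tool_rot: [3.139, 0.004, 2.552]
contact_force: [-0.3, -0.5, -1.0]
grip_width: 0.339
```

```bash
python3 -c "
from h import *
a=np.radians(55.3)
go(np.r_[c0+.066*np.array([np.cos(a),np.sin(a)]),.136],145.3)
im,d=snap('scene','pl1.png',(270,140,390,230),6)"
```

```text
t 25.93 tcp [0.5992 0.1508 0.158 ] yaw 146.2 F [-0.3 -0.5 -1. ] w 2.9
  shift cm [ 0.11 -0.14  2.2 ] turn z 0.9 tilt [-0.16 -0.25 -0.  ]
```

View pics/pl1.png

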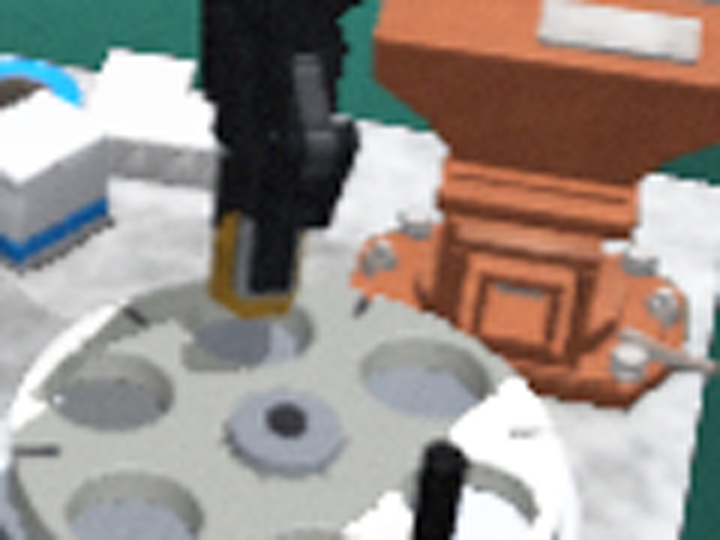

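The nut hangs at (255,280), right over the pocket at (250,335). I'll lower and release.

Call:
{"api": "drive_tool", "payload": {"series": [[[0.1,-0.15,0.8],[0.1,0.2,0],0],[[0,0,0.9],[0,0,0],0],[[0,0,0.3],[0,0,0],0],[[0,0,0],[0,0,0],0]]}}

```text
time: 26.32
tcp_pos: [0.5992, 0.1514, 0.1399]
tool_rot: [3.138, 0.003, 2.557]
contact_force: [-0.5, 1.0, -0.9]
grip_width: 0.337
```

```bash
python3 -c "
from h import *
a=np.radians(55.3)
go(np.r_[c0+.066*np.array([np.cos(a),np.sin(a)]),.135],145.3)"
```

```text
t 26.32 tcp [0.5992 0.1514 0.1399] yaw 146.5 F [-0.5  1.  -0.9] w 2.88
  shift cm [ 0.08 -0.19  0.49] turn z 1.2 tilt [-0.2 -0.2 -0. ]
```

Call:
{"api": "drive_tool", "payload": {"series": [[[0,-0.15,0.4],[0.2,0.2,0],0],[[0,0,0],[0,0,0],0],[[0,0,0],[0,0,0],4.6],[[0,0,0],[0,0,0],4.6],[[0,0,0],[0,0,0],4.6],[[0,0,-3],[0,0,0],5],[[0,0,-3.5],[0,0,0],5],[[0,0,0],[0,0,0],5]]}}

```text
time: 26.98
tcp_pos: [0.5986, 0.1501, 0.203]
tool_rot: [-3.141, -0.001, 2.557]
contact_force: [0.8, -0.5, -0.1]
grip_width: 0.587
```

```bash
python3 -c "
from h import *
T=np.load('/tmp/top.npz')
go((.6165,.3715,.10),157)
im,d=camera('top');P=cloud('top',d);hsv=cv2.cvtColor(im,cv2.COLOR_RGB2HSV)
b=(hsv[...,0]>12)&(hsv[...,0]<30)&(hsv[...,1]>90)&(hsv[...,2]>60)
n,l,s,c=cv2.connectedComponentsWithStats(b.astype(np.uint8))
for i in range(1,n):
  if s[i,4]>20: print(c[i].round(1),s[i,4],np.median(P[l==i],0).round(3),ray('top',c[i],.028)[0].round(4))
W=(P[...,2]>.04)&(P[...,2]<.07)&(np.hypot(P[...,0]-.69,P[...,1]-.37)<.06); print('fuse',P[W].min(0),P[W].max(0))
"
```

```text
t 26.98 tcp [0.5986 0.1501 0.203 ] yaw 146.5 F [ 0.8 -0.5 -0.1] w 5.01
  shift cm [10.7  19.47 10.29] turn z -10.5 tilt [ 0.06  0.06 -0.  ]
[111.4 134.4] 24 [0.63  0.682 0.159] [0.6664 0.7327 0.028 ]
[229.5 153. ] 91 [0.619 0.372 0.027] [0.6163 0.371  0.028 ]
[204.  188.1] 92 [0.51  0.444 0.026] [0.5083 0.4429 0.028 ]
[ 96.  185.8] 22 [0.507 0.766 0.03 ] [0.5074 0.7672 0.028 ]
[240.5 206.5] 457 [0.451 0.328 0.071] [0.4566 0.3328 0.028 ]
fuse [0.67294374 0.35474033 0.040268  ] [0.73519252 0.39854448 0.06257709]
```

Call:
{"api": "drive_tool", "payload": {"series": [[[1.6,2.9,0],[0,0,0],5],[[1.6,2.9,0],[0,0,0],5],[[1.6,2.9,0],[0,0,0],5],[[1.6,2.9,0.5],[0,0,0],5],[[1.6,2.9,1],[0,0,0],5],[[1.5,2.7,1.5],[0,0,0],5],[[0.6,1.2,2],[0,0,0],5],[[0,0,2],[0,0,-5],5],[[0,0,2],[0,0,-5],5],[[0,0,0],[0,0,0],5]]}}

```text
time: 27.87
tcp_pos: [0.6144, 0.3689, 0.1031]
tool_rot: [-3.14, -0.002, 2.736]
contact_force: [-0.1, -0.1, -0.5]
grip_width: 0.584
```

```bash
python3 -c "
from h import *
go((.6165,.3715,.015),157)"
```

```text
t 27.87 tcp [0.6144 0.3689 0.1031] yaw 156.8 F [-0.1 -0.1 -0.5] w 4.99
  shift cm [-0.11  0.34  8.81] turn z -0.2 tilt [ 0.07  0.11 -0.  ]
```

Call:
{"api": "drive_tool", "payload": {"series": [[[-0.1,0.3,1],[0,0,0],5],[[0,0,3],[0,0,0],5],[[0,0,2.5],[0,0,0],5],[[0,0,1.8],[0,0,0],5],[[0,0,0],[0,0,0],5]]}}

```text
time: 28.28
tcp_pos: [0.6185, 0.3715, 0.0188]
tool_rot: [3.139, 0.001, 2.722]
contact_force: [-0.2, 0.5, -0.9]
grip_width: 0.583
```

```bash
python3 -c "
from h import *
go((.6165,.3715,.015),157)"
```

```text
t 28.28 tcp [0.6185 0.3715 0.0188] yaw 155.9 F [-0.2  0.5 -0.9] w 4.98
  shift cm [ 0.18 -0.08  0.37] turn z -1.1 tilt [-0.12 -0.06 -0.  ]
```

Call:
{"api": "drive_tool", "payload": {"series": [[[0.2,0,0.2],[0,0,-1],5],[[0,0,0],[0,0,0],0],[[0,0,0],[0,0,0],0],[[0,0,0],[0,0,0],0],[[0,0,0],[0,0,0],0],[[0,0,0],[0,0,0],0],[[0,0,0],[0,0,0],0]]}}

```text
time: 28.87
tcp_pos: [0.6193, 0.3728, 0.0233]
tool_rot: [3.134, 0.006, 2.735]
contact_force: [-0.3, 0.2, -0.6]
grip_width: 0.333
```

```bash
python3 -c "
from h import *
a=np.radians(-4.7)
go(np.r_[c0+.066*np.array([np.cos(a),np.sin(a)]),.205],85.3)"
```

```text
t 28.87 tcp [0.6193 0.3728 0.0233] yaw 156.7 F [-0.3  0.2 -0.6] w 2.85
  shift cm [-11.87 -25.52 -18.3 ] turn z 71.4 tilt [-0.46 -0.35 -0.  ]
```

Call:
{"api": "drive_tool", "payload": {"series": [[[0,0,-2],[0.4,0.3,0],0],[[0,0,-3.5],[0,0,0],0],[[0,0,-3.5],[0,0,0],0],[[0,0,-3.5],[0,0,0],0],[[0,0,-3.5],[0,0,0],0],[[0,0,-1.5],[0,0,0],0],[[-1.5,-3.2,0],[0,0,0],0],[[-1.5,-3.2,0],[0,0,0],0],[[-1.5,-3.2,0],[0,0,0],0],[[-1.5,-3.2,0],[0,0,0],0],[[-1.5,-3.2,0],[0,0,0],0],[[-1.5,-3.2,0],[0,0,0],0],[[-1.5,-3.2,0],[0,0,0],0],[[-0.5,-1.1,0],[0,0,0],0],[[0,0,0],[0,0,0],0]]}}

```text
time: 30.12
tcp_pos: [0.6258, 0.1044, 0.2106]
tool_rot: [3.138, 0.005, 2.738]
contact_force: [0.6, -0.7, -0.8]
grip_width: 0.333
```

Call:
{"api": "drive_tool", "payload": {"series": [[[0,0,0],[0,0,6.5],0],[[0,0,0],[0,0,6.5],0],[[0,0,0],[0,0,6.5],0],[[0,0,0],[0,0,6.5],0],[[0,0,0],[0,0,6.5],0],[[0,0,0],[0,0,6.5],0],[[0,0,0],[0,0,6.5],0],[[0,0,0],[0,0,6.5],0],[[0,0,0],[0,0,6.5],0],[[0,0,0],[0,0,6.5],0],[[0,0,0],[0,0,4.5],0],[[0,0,0],[0,0,0],0]]}}

```text
time: 31.12
tcp_pos: [0.6253, 0.1167, 0.2121]
tool_rot: [3.134, -0.005, 1.47]
contact_force: [-0.1, -0.6, -1.2]
grip_width: 0.331
```

```bash
python3 -c "
from h import *
a=np.radians(-4.7)
go(np.r_[c0+.066*np.array([np.cos(a),np.sin(a)]),.15],85.3)
im,d=snap('scene','pl2.png',(280,120,400,210),6)"
```

```text
t 31.12 tcp [0.6253 0.1167 0.2121] yaw 84.2 F [-0.1 -0.6 -1.2] w 2.83
  shift cm [-2.62  0.26  6.2 ] turn z -1.1 tilt [-0.45  0.28  0.  ]
```

View pics/pl2.png

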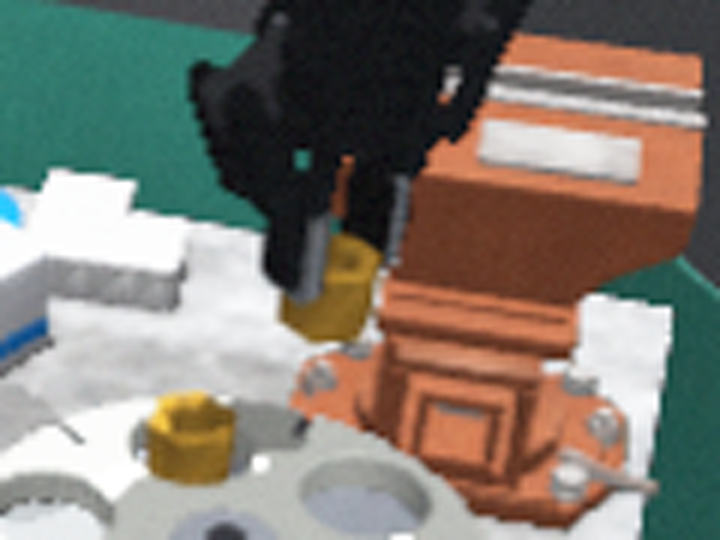

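The first nut stands in its pocket at (193,440), and the second is held at (335,290) with its target pocket at (365,490).

Call:
{"api": "drive_tool", "payload": {"series": [[[-1.4,0.2,0],[0.4,-0.3,-1],0],[[-1.1,0,1],[0,0,0],0],[[0,0,1.8],[0,0,0],0],[[0,0,1.2],[0,0,0],0],[[0,0,0],[0,0,0],0]]}}

```text
time: 31.58
tcp_pos: [0.625, 0.0929, 0.1699]
tool_rot: [3.138, -0.0, 1.508]
contact_force: [0.2, -0.3, -1.4]
grip_width: 0.333
```

```bash
python3 -c "
from h import *
a=np.radians(-4.7)
go(np.r_[c0+.066*np.array([np.cos(a),np.sin(a)]),.142],85.3)"
```

```text
t 31.58 tcp [0.625  0.0929 0.1699] yaw 86.4 F [ 0.2 -0.3 -1.4] w 2.84
  shift cm [-0.23  0.09  2.79] turn z 1.1 tilt [-0.18  0.03  0.  ]
```

Call:
{"api": "drive_tool", "payload": {"series": [[[-0.2,0.1,1],[0.2,0,1],0],[[0,0,1],[0,0,0],0],[[0,0,0.5],[0,0,0],0],[[0,0,0],[0,0,0],0]]}}

```text
time: 31.92
tcp_pos: [0.6258, 0.0907, 0.1422]
tool_rot: [-3.141, -0.001, 1.491]
contact_force: [-0.5, 0.3, -1.0]
grip_width: 0.33
```

```bash
python3 -c "
from h import *
a=np.radians(-4.7)
go(np.r_[c0+.066*np.array([np.cos(a),np.sin(a)]),.142],85.3)"
```

```text
t 31.92 tcp [0.6258 0.0907 0.1422] yaw 85.4 F [-0.5  0.3 -1. ] w 2.82
  shift cm [-0.02  0.    0.02] turn z 0.1 tilt [ 0.06  0.04 -0.  ]
```

Call:
{"api": "drive_tool", "payload": {"series": [[[0,0,0.3],[0,0,0],0],[[0,0,0.1],[0,0,0],0],[[0,0,0],[0,0,0],0]]}}

```text
time: 32.17
tcp_pos: [0.626, 0.0909, 0.1379]
tool_rot: [-3.141, -0.001, 1.492]
contact_force: [-0.3, -0.9, -0.9]
grip_width: 0.335
```

Call:
{"api": "drive_tool", "payload": {"series": [[[0,0,0],[0,0,0],4.6],[[0,0,0],[0,0,0],4.6],[[0,0,0],[0,0,0],4.6],[[0,0,-3],[0,0,0],5],[[0,0,-3.5],[0,0,0],5],[[0,0,0],[0,0,0],5]]}}

```text
time: 32.67
tcp_pos: [0.6262, 0.091, 0.2056]
tool_rot: [-3.141, -0.001, 1.492]
contact_force: [1.1, 0.3, -0.5]
grip_width: 0.583
```

```bash
cat > chk.py <<'E'
from h import *
im,d=camera('scene');P=cloud('scene',d);hsv=cv2.cvtColor(im,cv2.COLOR_RGB2HSV)
b=(hsv[...,0]>12)&(hsv[...,0]<30)&(hsv[...,1]>90)&(hsv[...,2]>60)&(P[...,2]>.1)&(P[...,2]<.25)
n,l,s,c=cv2.connectedComponentsWithStats(b.astype(np.uint8))
for i in range(1,n):
  if s[i,4]>20:
    q=P[l==i]; print('scene brass',c[i].round(1),s[i,4],np.median(q,0).round(3),'z95',np.percentile(q[:,2],95).round(3), 'r',np.hypot(*(np.median(q,0)[:2]-c0)).round(3))
E
python3 chk.py; python3 -c "
from h import *
go((.509,.4435,.12),105)
im,d=camera('top'); np.savez('/tmp/top',im=im,d=d); im,d=camera('scene'); np.savez('/tmp/scene',im=im,d=d)
big=cv2.resize(im,None,fx=14,fy=14,interpolation=2);T=np.load('/tmp/top.npz')['im'];bt=cv2.resize(T,None,fx=14,fy=14,interpolation=2)
def cut(b,uv):
  x,y=(np.array(uv)*14).astype(int); return b[y-160:y+160,x-160:x+160]
cv2.imwrite('pics/nutc.png',np.hstack([cut(bt,proj('top',[.509,.4435,.028])[0]),cut(big,proj('scene',[.509,.4435,.02])[0])])[:,:,::-1])
"; python3 m2.py|grep nut
```

```text
scene brass [187.6 104.1] 75 [0.627 0.679 0.141] z95 0.159 r 0.587
scene brass [311.4 192.8] 190 [0.596 0.145 0.138] z95 0.145 r 0.06
scene brass [339.5 201.1] 203 [0.62  0.086 0.138] z95 0.144 r 0.061
t 32.72 tcp [0.6253 0.0909 0.203 ] yaw 85.5 F [ 0.  -0.2 -0.9] w 4.97
  shift cm [ 34.23 -14.34   8.37] turn z -19.5 tilt [ 0.21  0.03 -0.  ]
top nut 64 [0.5087 0.4428] [0.5085 0.4432] corner deg mod60 9.6 size [0.03 0.03]
scene nut 81 [0.5038 0.4365] [0.5057 0.4378] corner deg mod60 -29.2 size [0.037 0.036]
```

View pics/nutc.png

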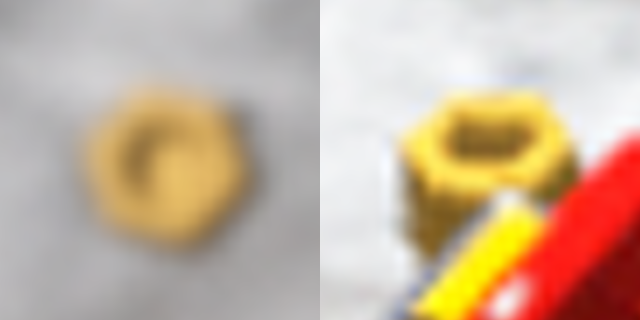

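Both placed nuts are seated (tops at z ≈ 0.144). The third nut's top-face corners in the scene tile are about (400,145), (445,92), (545,92) and (575,150). I'll turn those into an angle.

```bash
python3 -c "
from h import *
o=(proj('scene',[.509,.4435,.02])[0]*14).astype(int)-160
k=(np.array([[400,145],[445,92],[545,92],[575,150]])-[320,0]+o+.5)/14-.5
w=ray('scene',k,.028)[:,:2]; print(w.round(4)); m=(w[0]+w[3])/2; print(m, [np.degrees(np.arctan2(*(a-m)[::-1])).round(0)%60 for a in w], np.hypot(*(w-m).T).round(4))"
```

```text
[[0.4947 0.4511]
 [0.511  0.4593]
 [0.5257 0.4467]
 [0.5191 0.428 ]]
[0.50690749 0.43956241] [np.float64(17.0), np.float64(18.0), np.float64(21.0), np.float64(17.0)] [0.0168 0.0202 0.0201 0.0168]
```

Call:
{"api": "drive_tool", "payload": {"series": [[[3.4,-1.45,0],[0,0,0],5],[[3.4,-1.45,0],[0,0,0],5],[[3.4,-1.45,0],[0,0,0],5],[[3.4,-1.45,0],[0,0,0],5],[[3.4,-1.45,0],[0,0,0],5],[[3.4,-1.45,0],[0,0,0],5],[[3.4,-1.45,0.5],[0,0,0],5],[[3.4,-1.45,1],[0,0,0],5],[[3.4,-1.3,1],[0,0,0],5],[[2.2,-0.7,1.5],[0,0,0],5],[[0,0,2],[0,0,6.5],5],[[0,0,2],[0,0,1],5],[[0,0,0],[0,0,0],5]]}}

```text
time: 33.9
tcp_pos: [0.5029, 0.442, 0.1024]
tool_rot: [-3.12, 0.012, 1.353]
contact_force: [-0.2, -0.2, 0.1]
grip_width: 0.591
```

```bash
python3 -c "
from h import *
go((.508,.442,.016),78)"
```

```text
t 33.9 tcp [0.5029 0.442  0.1024] yaw 77.5 F [-0.2 -0.2  0.1] w 5.05
  shift cm [0.22 0.69 8.63] turn z -0.5 tilt [ 1.24 -0.67  0.01]
```

Call:
{"api": "drive_tool", "payload": {"series": [[[0.1,0.5,1],[-1.2,0.7,0],5],[[0,0,2],[0,0,0],5],[[0,0,2],[0,0,0],5],[[0,0,0],[0,0,0],5]]}}

```text
time: 34.23
tcp_pos: [0.5074, 0.441, 0.0497]
tool_rot: [-3.139, 0.002, 1.356]
contact_force: [-0.3, -0.1, 0.3]
grip_width: 0.583
```

```bash
python3 -c "
from h import *
go((.508,.442,.016),78)"
```

```text
t 34.23 tcp [0.5074 0.441  0.0497] yaw 77.7 F [-0.3 -0.1  0.3] w 4.98
  shift cm [0.12 0.05 3.37] turn z -0.3 tilt [ 0.12 -0.1   0.  ]
```

Call:
{"api": "drive_tool", "payload": {"series": [[[0.1,0,1.7],[0,0,0],5],[[0,0,1.4],[0,0,0],5],[[0,0,0],[0,0,0],5],[[0,0,0],[0,0,0],0],[[0,0,0],[0,0,0],0],[[0,0,0],[0,0,0],0],[[0,0,0],[0,0,0],0],[[0,0,0],[0,0,0],0],[[0,0,0],[0,0,0],0]]}}

```text
time: 34.98
tcp_pos: [0.51, 0.4418, 0.0239]
tool_rot: [3.141, -0.001, 1.357]
contact_force: [0.1, 0.1, -1.1]
grip_width: 0.333
```

```bash
python3 -c "
from h import *
a=np.radians(175.3)
go(np.r_[c0+.066*np.array([np.cos(a),np.sin(a)]),.215],85.3)"
```

```text
t 34.98 tcp [0.51   0.4418 0.0239] yaw 77.8 F [ 0.1  0.1 -1.1] w 2.85
  shift cm [-33.57   5.69 -19.14] turn z -7.5 tilt [-0.03  0.07  0.  ]
```

Call:
{"api": "drive_tool", "payload": {"series": [[[0,0,-2],[0,0,0],0],[[0,0,-3.7],[0,0,0],0],[[0,0,-3.7],[0,0,0],0],[[0,0,-3.7],[0,0,0],0],[[0,0,-3.7],[0,0,0],0],[[0,0,-1.8],[0,0,0],0],[[-3,0.5,0],[0,0,0],0],[[-3,0.5,0],[0,0,0],0],[[-3,0.5,0],[0,0,0],0],[[-3,0.5,0],[0,0,0],0],[[-3,0.5,0],[0,0,0],0],[[-3,0.5,0],[0,0,0],0],[[-3,0.5,0],[0,0,0],0],[[-3,0.5,0],[0,0,0],0],[[-3,0.5,0],[0,0,0],0],[[-3,0.5,0],[0,0,0],0],[[-2.2,0.4,0],[0,0,0],0],[[0,0,0],[0,0,-6.5],0],[[0,0,0],[0,0,-1],0],[[0,0,0],[0,0,0],0]]}}

```text
time: 36.65
tcp_pos: [0.4909, 0.1016, 0.2234]
tool_rot: [3.133, -0.004, 1.494]
contact_force: [0.3, 0.1, -1.5]
grip_width: 0.332
```

```bash
python3 -c "
from h import *
a=np.radians(175.3)
go(np.r_[c0+.066*np.array([np.cos(a),np.sin(a)]),.142],85.3)"
```

```text
t 36.65 tcp [0.4909 0.1016 0.2234] yaw 85.6 F [ 0.3  0.1 -1.5] w 2.84
  shift cm [-0.02  0.26  8.14] turn z 0.3 tilt [-0.47  0.2   0.  ]
```

Call:
{"api": "drive_tool", "payload": {"series": [[[0,0.25,1],[0.5,-0.2,0],0],[[0,0,2.5],[0,0,0],0],[[0,0,2],[0,0,0],0],[[0,0,0],[0,0,0],0]]}}

```text
time: 36.98
tcp_pos: [0.4947, 0.1036, 0.1665]
tool_rot: [3.139, -0.0, 1.487]
contact_force: [0.1, -0.2, -1.9]
grip_width: 0.332
```

```bash
python3 -c "
from h import *
a=np.radians(175.3)
go(np.r_[c0+.066*np.array([np.cos(a),np.sin(a)]),.142],85.3)
im,d=snap('scene','pl3.png',(240,140,360,230),6)"
```

```text
t 36.98 tcp [0.4947 0.1036 0.1665] yaw 85.2 F [ 0.1 -0.2 -1.9] w 2.83
  shift cm [-0.23 -0.04  2.45] turn z -0.1 tilt [-0.13  0.01  0.  ]
```

View pics/pl3.png

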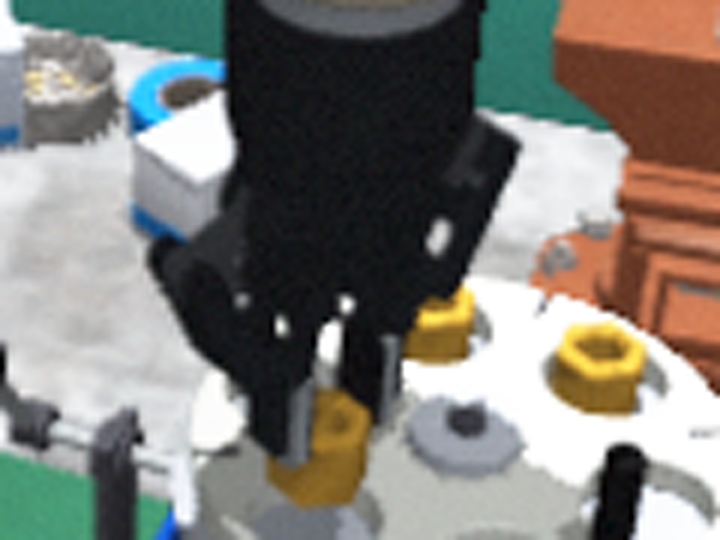

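The third nut at (320,450) hangs over its pocket (315,520); the other two are seated at (440,325) and (600,365). I'll lower and release.

Call:
{"api": "drive_tool", "payload": {"series": [[[-0.2,0,1],[0,0,0],0],[[0,0,0.9],[0,0,0],0],[[0,0,0.2],[0,0,0],0],[[0,0,0],[0,0,0],0]]}}

```text
time: 37.37
tcp_pos: [0.4964, 0.1036, 0.1476]
tool_rot: [3.137, -0.001, 1.486]
contact_force: [-0.3, 0.4, -1.8]
grip_width: 0.334
```

```bash
python3 -c "
from h import *
a=np.radians(175.3)
go(np.r_[c0+.066*np.array([np.cos(a),np.sin(a)]),.138],85.3)"
```

```text
t 37.37 tcp [0.4964 0.1036 0.1476] yaw 85.2 F [-0.3  0.4 -1.8] w 2.85
  shift cm [-0.24 -0.2   0.96] turn z -0.1 tilt [-0.26  0.03  0.  ]
```

Call:
{"api": "drive_tool", "payload": {"series": [[[-0.2,-0.2,0.6],[0.3,0,0],0],[[0,0,0.3],[0,0,0],0],[[0,0,0],[0,0,0],0]]}}

```text
time: 37.62
tcp_pos: [0.4947, 0.1021, 0.1392]
tool_rot: [3.141, -0.001, 1.486]
contact_force: [-0.4, 0.0, -1.5]
grip_width: 0.327
```

Call:
{"api": "drive_tool", "payload": {"series": [[[0,0,0],[0,0,0],4.6],[[0,0,0],[0,0,0],4.6],[[0,0,0],[0,0,0],4.6],[[0,0,-3],[0,0,0],5],[[0,0,-3.5],[0,0,0],5],[[0,0,-1],[0,0,0],5],[[0,0,0],[0,0,0],5]]}}

```text
time: 38.2
tcp_pos: [0.4947, 0.1018, 0.2176]
tool_rot: [-3.142, -0.001, 1.485]
contact_force: [-0.8, 0.2, -0.3]
grip_width: 0.585
```

```bash
python3 chk.py; python3 -c "
from h import *
go((.452,.330,.20),205.4)"
```

```text
scene brass [187.6 104.1] 73 [0.628 0.679 0.141] z95 0.158 r 0.587
scene brass [311.5 193.1] 178 [0.595 0.144 0.137] z95 0.144 r 0.059
scene brass [339.4 201.1] 192 [0.62  0.087 0.138] z95 0.144 r 0.061
scene brass [292.5 224.9] 237 [0.49  0.098 0.138] z95 0.144 r 0.07
t 38.25 tcp [0.4947 0.1018 0.2169] yaw 85.1 F [-0.  -0.6  0.1] w 5.02
  shift cm [22.37 -6.19  1.71] turn z -120.3 tilt [ 0.01  0.04 -0.  ]
```

Call:
{"api": "drive_tool", "payload": {"series": [[[3.4,-0.95,0],[0,0,0],5],[[3.4,-0.95,0],[0,0,0],5],[[3.4,-0.95,0],[0,0,0],5],[[3.4,-0.95,0],[0,0,0],5],[[3.4,-0.95,0],[0,0,0],5],[[3.4,-0.95,0],[0,0,0],5],[[1.6,-0.4,0],[0,0,0],5],[[0,0,0],[0,0,0],5]]}}

```text
time: 38.92
tcp_pos: [0.4498, 0.3337, 0.2086]
tool_rot: [-3.135, 0.003, 1.479]
contact_force: [-0.1, 0.0, -0.3]
grip_width: 0.583
```

Call:
{"api": "drive_tool", "payload": {"series": [[[0,0,0],[0,0,-7],5],[[0,0,0],[0,0,-7],5],[[0,0,0],[0,0,-7],5],[[0,0,0],[0,0,-7],5],[[0,0,0],[0,0,-7],5],[[0,0,0],[0,0,-7],5],[[0,0,0],[0,0,-7],5],[[0,0,0],[0,0,-7],5],[[0,0,0],[0,0,-7],5],[[0,0,0],[0,0,-7],5],[[0,0,0],[0,0,-7],5],[[0,0,0],[0,0,-7],5],[[0,0,0],[0,0,-7],5],[[0,0,0],[0,0,-7],5],[[0,0,0],[0,0,-7],5],[[0,0,0],[0,0,-7],5],[[0,0,0],[0,0,-5],5],[[0,0,0],[0,0,0],5]]}}

```text
time: 40.42
tcp_pos: [0.4467, 0.319, 0.1877]
tool_rot: [-3.138, -0.035, -2.708]
contact_force: [-0.0, -0.1, 0.5]
grip_width: 0.584
```

```bash
python3 -c "
from h import *
go((.452,.330,.091),205.4)
im,d=snap('scene','pre.png',(190,140,350,260),5)"
```

```text
t 40.42 tcp [0.4467 0.319  0.1877] yaw -155.1 F [-0.  -0.1  0.5] w 4.99
  shift cm [-1.28  0.81  9.62] turn z -360.5 tilt [ 0.19  2.02 -0.  ]
```

View pics/pre.png

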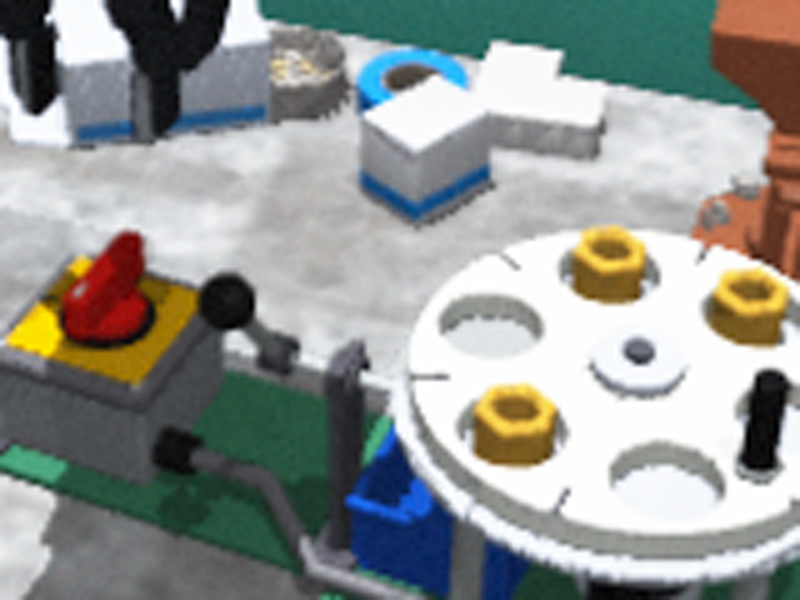

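All three nuts are seated, at (607,265), (747,305) and (515,425). The knob at (227,300) is in its rest place, the floor over the hole at (490,325) is closed, and the bar at (105,285) is OFF. Next I'll switch on.

Call:
{"api": "drive_tool", "payload": {"series": [[[-1.0,0.6,0],[-0.2,-2,0],5],[[0,0,0],[0,0,0],5],[[0,0,3],[0,0,0],5],[[0,0,2.5],[0,0,0],5],[[0,0,0],[0,0,0],5]]}}

```text
time: 40.88
tcp_pos: [0.4536, 0.3264, 0.1301]
tool_rot: [-3.141, -0.001, -2.729]
contact_force: [-0.2, 0.2, 0.3]
grip_width: 0.584
```

```bash
python3 -c "
from h import *
go((.452,.330,.091),205.4)"
```

```text
t 40.88 tcp [0.4536 0.3264 0.1301] yaw -156.4 F [-0.2  0.2  0.3] w 4.99
  shift cm [0.   0.39 3.91] turn z -361.8 tilt [ 0.03  0.05 -0.  ]
```

Call:
{"api": "drive_tool", "payload": {"series": [[[0,0.4,1.5],[0,0,-1.8],5],[[0,0,1.8],[0,0,0],5],[[0,0,0.3],[0,0,0],5],[[0,0,0],[0,0,0],0],[[0,0,0],[0,0,0],0],[[0,0,0],[0,0,0],0],[[0,0,0],[0,0,0],0],[[0,0,0],[0,0,0],0]]}}

```text
time: 41.55
tcp_pos: [0.4519, 0.3298, 0.0971]
tool_rot: [3.141, -0.004, -2.708]
contact_force: [4.6, 0.1, -20.3]
grip_width: 0.13
```

```bash
python3 -c "
from h import *
go((.452,.330,.091),205.4)"
```

```text
t 41.55 tcp [0.4519 0.3298 0.0971] yaw -155.2 F [  4.6   0.1 -20.3] w 1.11
  shift cm [-0.02  0.02  0.61] turn z -360.6 tilt [-0.04  0.22  0.  ]
```

Gripped (1.11 cm, the same as before). I'll turn it 90° clockwise.

Call:
{"api": "drive_tool", "payload": {"series": [[[0,0,0],[0,0,6.5],0],[[0,0,0],[0,0,6.5],0],[[0,0,0],[0,0,6.5],0],[[0,0,0],[0,0,6.5],0],[[0,0,0],[0,0,6.5],0],[[0,0,0],[0,0,6.5],0],[[0,0,0],[0,0,6.5],0],[[0,0,0],[0,0,6.5],0],[[0,0,0],[0,0,6.5],0],[[0,0,0],[0,0,6.5],0],[[0,0,0],[0,0,6.5],0],[[0,0,0],[0,0,6.5],0],[[0,0,0],[0,0,6.5],0],[[0,0,0],[0,0,3.5],0],[[0,0,0],[0,0,0],0]]}}

```text
time: 42.8
tcp_pos: [0.4517, 0.3293, 0.097]
tool_rot: [-3.134, -0.0, 1.958]
contact_force: [2.4, 2.3, -12.7]
grip_width: 0.129
```

Call:
{"api": "drive_tool", "payload": {"series": [[[0,0,0],[0,0,-2],0],[[0,0,0],[0,0,0],5],[[0,0,0],[0,0,0],5],[[0,0,0],[0,0,0],5],[[0,0,-4],[0,0,0],5],[[0,0,-4],[0,0,0],5],[[0,0,-4],[0,0,0],5],[[0,0,-2],[0,0,0],5],[[0,0,0],[0,0,0],5]]}}

```text
time: 43.55
tcp_pos: [0.4527, 0.3293, 0.2467]
tool_rot: [-3.135, -0.0, 1.999]
contact_force: [-0.5, 0.1, 0.4]
grip_width: 0.585
```

```bash
python3 chk.py; python3 -c "
from h import *
go((.452,.330,.2),115)
im,d=snap('scene','end.png',(170,130,370,280),4);hsv=cv2.cvtColor(im,cv2.COLOR_RGB2HSV);P=cloud('scene',d)
m=((hsv[...,0]<8)|(hsv[...,0]>172))&(hsv[...,1]>130)&(np.hypot(P[...,0]-.452,P[...,1]-.33)<.045)&(P[...,2]>.096);q=P[m][:,:2];w,V=np.linalg.eigh(np.cov(q.T));print('bar',np.degrees(np.arctan2(V[1,1],V[0,1])))
im,d=camera('top');P=cloud('top',d);g=M(0,.066,-.1);o=proj('top',M(0,.1,-.06))[0].astype(int);print(o)
"
```

```text
scene brass [23.1 45.9] 33 [0.436 1.587 0.115] z95 0.13 r 1.496
scene brass [186.3 100.6] 24 [0.625 0.682 0.152] z95 0.159 r 0.59
scene brass [311.4 192.7] 187 [0.596 0.146 0.138] z95 0.144 r 0.061
scene brass [339.3 201. ] 196 [0.62  0.087 0.138] z95 0.144 r 0.06
scene brass [292.4 224.7] 225 [0.491 0.099 0.138] z95 0.144 r 0.069
t 43.6 tcp [0.4524 0.3292 0.2452] yaw 114.5 F [0.9 0.8 0.8] w 4.98
  shift cm [0.09 0.03 4.52] turn z -0.5 tilt [ 0.42  0.02 -0.  ]
bar 116.31208566301015
[291 185]
```

View pics/end.png

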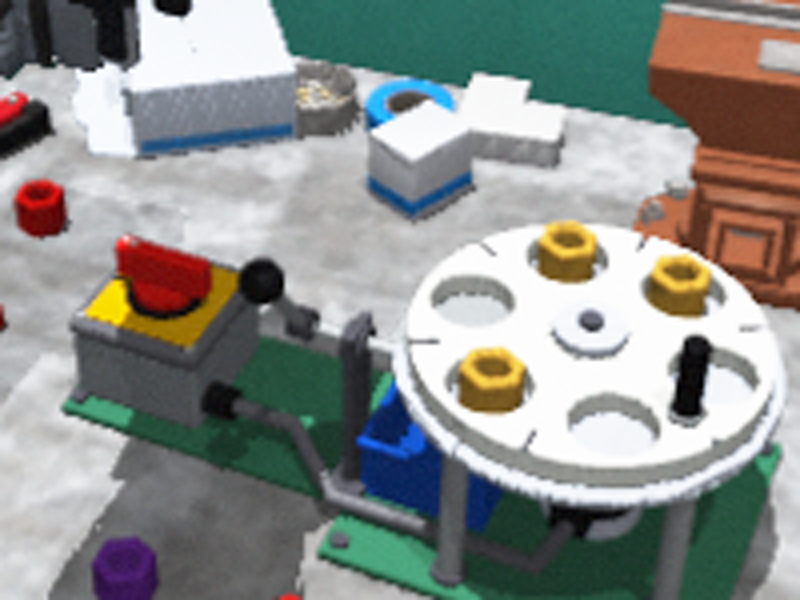

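The bar at (160,275) is in line with the machine (ON), the three nuts are seated, the knob is at rest, no bush lies anywhere outside the box, and the gripper is clear. Handing in.

```bash
python3 -c "
from h import *
print(finish_job())"
```

```text
the job is handed in; nothing more can be done
None
```

The changeover is done and handed in at about 44 s of robot time. I switched the isolator off, turned the dial by its peg and tipped out both steel bushes. I then put all three brass nuts into pockets and switched the isolator on again.

**Last checks:**
- **Isolator:** the bar reads 116° by the camera, against 115.7° as found, so it is ON.
- **Nuts:** all three tops are at z ≈ 0.144 m (0.143 expected). The visible faces measure 60–69 mm from the dial's axis.
- **Flap:** the knob is back in its rest place and the floor over the drop hole is closed.
- **Gripper:** it stands about 15 cm above the handle and touches nothing.

**Not seen directly:** the bushes inside the catch box. I saw the first pocket empty after its tipping and all six empty after the second. No bush showed anywhere outside the box.

The third nut was knocked about 4 cm aside during the run; I measured it again before picking it up. I did not measure the pliers, hex key set or carton at the end, but the robot never worked against them.

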